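# Square up and shut away the serving slates

## Task

Put every serving slate lying on the counter flat onto the stack in the slate rack, and tap the stack square until all the slates sit flush against the two back uprights and the left upright. Only once the whole stack is square, swing the front gate fully closed into its catch; also push the wooden end block so that it stands flat against the right-hand edge of the rack's base, centred on the stack. Leave the other things on the counter where they are.

Things in the scene. Friction and masses are not known exactly. Their poses are not given: they have to be found in the camera images.
- rack: Slate rack, fixed: wooden base 6 mm thick, from x -70 to +45, y -88 to +76 mm of its origin, which lies on the counter under the centre of a squared stack; own x points away from the robot (yaw within 0.15), y left. Open at the front (-x) and right (-y). Two steel back uprights and one left upright, tops 64 mm above the counter, line up the stack.
- rack_floor (a point): Top of the rack's base (6 mm above the counter) at the centre of a squared stack; axes as the rack. A slate that touches both back uprights and the left upright has its origin over this point and its axes along the rack's.
- gate (a joint): Front gate, a steel bar 150 mm long, 8 thick, 12 to 34 mm above the counter, on an upright pin. 0 = closed across the front, tip in the catch (a stop); up to 1.7 rad as the tip swings out towards the robot (at 1.57 it points to rack -x). Light friction (0.03 N m) holds it where it is left. Closed, it is 8 mm in front of a squared stack; a slate standing out blocks it.
- gate_hinge (a point): On the gate's pin axis at the bar's mid height (23 mm above the counter), at x -44.5, y +68 mm of the rack.
- gate_tip (a point): Free end of the gate bar, 150 mm from the pin, mid height and mid thickness.
- back_uprights (a point): Midway between the two back uprights, on the plane of their stack-side faces (rack x +32.5 mm), 35 mm above the counter. Each is 20 mm wide, centred 43 mm to either side (rack y); between them the back is open.
- left_upright (a point): Middle of the stack-side face of the left upright (36 mm wide along rack x), rack x 0, y +55 mm, 35 mm above the counter.
- catch (a point): The fixed dark steel C-shaped catch at the front right corner of the rack in which the gate's tip rests when closed; it is 42 mm high over the counter.
- block_spot (a point): On the counter, where the end block's origin comes when the block stands centred on the stack with its side flat against the right-hand (-y) edge of the rack's base; axes as the rack; 130 mm to the rack's -y.
- end_block: Loose plain brown wooden end block, 100 mm (own x) x 84 mm (own y) x 42 mm high, about 0.28 kg; origin at the centre of its underside. Starts on the counter at the right.
- slate1: Dark grey serving slate, a plain thin plate 65 mm (own x) x 110 mm (own y) x 8 mm, about 0.14 kg, all alike; origin at the centre of its underside; lies askew in the rack at the bottom.
- slate2: Dark grey serving slate, a plain thin plate 65 mm (own x) x 110 mm (own y) x 8 mm, about 0.14 kg, all alike; origin at the centre of its underside; lies askew on slate1 in the rack.
- slate3: Dark grey serving slate, a plain thin plate 65 mm (own x) x 110 mm (own y) x 8 mm, about 0.14 kg, all alike; origin at the centre of its underside; may be absent; if present, starts lying flat on the counter.
- slate4: Dark grey serving slate, a plain thin plate 65 mm (own x) x 110 mm (own y) x 8 mm, about 0.14 kg, all alike; origin at the centre of its underside; may be absent; if present, starts lying flat on the counter.
- slate5: Dark grey serving slate, a plain thin plate 65 mm (own x) x 110 mm (own y) x 8 mm, about 0.14 kg, all alike; origin at the centre of its underside; may be absent; if present, starts lying flat on the counter.
- slate6: Dark grey serving slate, a plain thin plate 65 mm (own x) x 110 mm (own y) x 8 mm, about 0.14 kg, all alike; origin at the centre of its underside; may be absent; if present, starts lying flat on the counter.
- ramekin: Bystander, loose: white bowl, 80 mm across, 45 mm high; origin at the underside's centre (for the teaspoon, near its middle). Leave it alone.
- cutter: Bystander, loose: steel ring-shaped cookie cutter, 60 mm across, 28 mm high; origin at the underside's centre (for the teaspoon, near its middle). Leave it alone.
- teaspoon: Bystander, loose: teaspoon 150 mm long, lying; origin at the underside's centre (for the teaspoon, near its middle). Leave it alone.
Things that resemble listed ones, but are neither listed nor needed, are in the scene too. Leave any purple look-alike of the slate2 alone.

How it is judged (in metres and radians):
On the way, in this order (a step that is already met when the one before it is completed fails the run):
1. every slate present is in the rack's stack, squared against the back and left uprights (x of slate1 in the frame of rack_floor between -0.0035 and 0.0035 m and y of slate1 in the frame of rack_floor between -0.0035 and 0.0035 m and z of each of slate1, slate2, slate3, slate4, slate5, slate6 in the frame of rack_floor below 0.045 m and angle between the x axis of each of slate1, slate2, slate3, slate4, slate5, slate6 and the x axis of rack, either way round below 0.045 rad and angle between each of slate1, slate2, slate3, slate4, slate5, slate6's own z axis and vertical below 0.06 rad and x of slate2 in the frame of rack_floor between -0.0035 and 0.0035 m and y of slate2 in the frame of rack_floor between -0.0035 and 0.0035 m and x of slate3 in the frame of rack_floor between -0.0035 and 0.0035 m and y of slate3 in the frame of rack_floor between -0.0035 and 0.0035 m and x of slate4 in the frame of rack_floor between -0.0035 and 0.0035 m and y of slate4 in the frame of rack_floor between -0.0035 and 0.0035 m and x of slate5 in the frame of rack_floor between -0.0035 and 0.0035 m and y of slate5 in the frame of rack_floor between -0.0035 and 0.0035 m and x of slate6 in the frame of rack_floor between -0.0035 and 0.0035 m and y of slate6 in the frame of rack_floor between -0.0035 and 0.0035 m), for 0.2 s.
2. after that, the gate is swung closed into its catch (value of joint gate below 0.05 rad), for 0.2 s.
At the end, for the whole second after the job is handed in: All slates flat in the stack, within 3.5 mm and 0.045 rad of flush against back and left uprights; gate within 0.05 rad of closed; end block within 6 mm of the rack base's right edge, within 15 mm of centred and 0.08 rad of square; all at rest (all of step 1 and value of joint gate below 0.05 rad and x of end_block in the frame of block_spot between -0.015 and 0.015 m and y of end_block in the frame of block_spot between -0.006 and 0.006 m and angle between the x axis of end_block and the x axis of rack, either way round below 0.08 rad and angle between end_block's own z axis and vertical below 0.06 rad and linear speed of each of slate1, slate2, slate3, slate4, slate5, slate6, end_block below 0.02 m/s); the robot touches nothing.
It fails at once if one of the other things on the counter is moved by more than 4 cm (distance of any of ramekin, cutter, teaspoon from where it was at the start of the episode above 0.04 m).
Of slate3, slate4, slate5, slate6 only 2 to 4 are there at a start; the rules pass over those that are not, and their reading is None.
At some moment in a run one of end_block may be knocked a few centimetres aside while the robot is not near it.
Once in a run the grip may slacken for a moment while it holds something.
It also fails if it takes over 210 s, if anything falls off the work surface, if the arm or the gripper's body presses on something with over 40 N, if the wrist force passes 120 N, or if a joint passes its speed limit or range.

## Robot

A 6-joint arm with a two-finger parallel gripper is mounted at the origin on the work surface. World frame = base frame: x ahead of the robot, y to its left, z up, the work surface at z = 0. Lengths are in mm, angles in rad, forces in N, time in s.
With the tool pointing down it reaches from about 275 to 750 mm from the base axis. Payload 10.2 kg.
Tool frame: the origin (TCP) lies midway between the tips of the shut fingers; the grasp point (between the pads) lies 19 mm behind it; z points along the fingers, y is the line along which they close (so a half turn about z gives the same grasp; the last joint's range is limited). The gripper opens to 85 mm and grips with 20 to 120 N. Pads are 22 mm wide; open, the fingers measure 114 mm over their backs; the gripper's body (76 mm by 85 mm) begins 54 mm behind the grasp point. The pads swing forward as they close: fully open they stand 13 mm farther back than shut.
Start: joints at [0.914, 0.313, 1.498, -0, 1.331, -0.223], TCP at [220.682, 476.372, 231.294] pointing down, gripper open.
Joint ranges: [-2.94, 2.94], [-0.97, 2.17], [0.19, 2.56], [-1.23, 4.37], [0.02, 3.11], [-2.88, 2.88]. Speed limits (rad/s): [2.39, 2.39, 3.01, 3.14, 3.14, 3.14].

## Interface

Orientations are given as a unit quaternion [w, x, y, z].
In Python, from rig import ctrl, capture, camera_info gives the robot as it stands.
- The arm moves only by the tool apply_moves, never from a script. Its argument "targets" is a list of rows, each a list of 3 entries, a list of its own where there are three numbers: the finger opening in mm, from 0 to 85.4, then the shift along the world's x, y, z in mm, then the turn, a rotation vector about the world's x, y, z in degrees. In form: [[grip, [dx, dy, dz], [rx, ry, rz]], ...]. A call has 1 to 20 rows; each row is the pose to reach, as a shift and turn from the pose commanded when the call began; what a row does not reach only later rows make up. A row lasts 1/10 s, in which the tool goes at most 50 mm and 8.59 degrees, less where a joint would pass 70% of its speed; a pose out of reach is approached as far as the arm can. A call with a gripper value outside its range is refused whole. The fingers move at their own pace and stop on an object; "squeeze" is the grip in N (left out, the last holds). Time passes only in rows, so rows that repeat a pose let the fingers close. It gives the time, the measured TCP pose, the force, the opening and the grip force at its end, in the units of the state.
- ctrl.sense(): the state, without advancing time (a new reading comes with each control period).
- capture(name): name is "scene" or "top" or "wrist"; returns (picture, depth): 400x640x3 uint8, blue, green, red; 400x640 float32, mm along the optical axis (not along the pixel's ray), 0 where there is no reading.
- camera_info(name): a dict with "vfov" (degrees; the focal length in pixels is half the picture's height over the tangent of half this angle, whatever the lens; pixels are square), "cx", "cy" (the principal point, pixels), "k1" (the pictures are not rectified: a ray, as slopes to the right and down, at radius r is drawn at 1 + k1 r^2 times it, then the intrinsics apply), "extrinsics" (4x4, takes a point from camera to world coordinates). Camera axes: x right, y down, z forward; pixel columns grow to the right and rows downward; lengths in mm; the calibration is good to about 2 mm. A picture is of the moment at which its call begins: read the wrist's pose just before it. camera_info takes no time and is no camera call; for the wrist camera it gives the pose at the moment of the call.
- ctrl.finish_job(): hands the job in; it is judged then, once.
The state is a dict: "time_s": time; "joints": joint angles; "dq": joint speeds; "tau": joint torques, N m; "eef_pos": TCP position; "ee_rot": TCP orientation; "force": force on the tool from outside, world axes, zero at the start; "wrist_torque": the same for the moment, N m; "grip_width": opening from 0.0 (shut) to 1.0 (fully open); "grip_force": force on a finger pad.
Only numpy, scipy, OpenCV 4.12 (cv2) and the standard library are available. Lean on these libraries where they do the work, as an engineer would, in place of code of your own. Each camera call takes 0.05 s, during which the arm holds its last target. There are 200 camera calls.

## Working session

There is one attempt and no reset: what is moved stays moved. The work goes in short steps, Python scripts to look and compute and a tool call to move; the robot and the scene stay as the last step left them, time stands still between calls to the robot, and variables do not carry over. Pictures are saved under pics/ and viewed, at most 14 in all, crops included, and the job is handed in when it is done.

Besides the shell and the picture viewer there is one more tool, called after "Emit:" by a JSON object that holds its "api" and its "payload", one argument or row to a line. apply_moves: Moves the arm, as the interface text tells. Its arguments: {"type":"object","properties":{"targets":{"type":"array","items":{"type":"array"}},"squeeze":{"type":"number"}},"required":["targets"]}

```bash
ls; mkdir -p pics; cat > h.py <<'E'
import numpy as np, cv2
from rig import ctrl, capture, camera_info
def K(ci):
    f=200/np.tan(np.radians(ci['vfov'])/2); return f
def rays(ci,uv):
    uv=np.asarray(uv,float).reshape(-1,2); f=K(ci)
    d=(uv-[ci['cx'],ci['cy']])/f; p=d.copy()
    for _ in range(20): p=d/(1+ci['k1']*(p**2).sum(1,keepdims=True))
    return np.c_[p,np.ones(len(p))]
def onplane(ci,uv,z):
    E=np.array(ci['extrinsics']); r=rays(ci,uv)@E[:3,:3].T; o=E[:3,3]
    return o+r*((z-o[2])/r[:,2])[:,None]
def cloud(ci,depth):
    E=np.array(ci['extrinsics']); v,u=np.mgrid[:400,:640]
    r=rays(ci,np.c_[u.ravel(),v.ravel()])*depth.reshape(-1,1)
    return (r@E[:3,:3].T+E[:3,3]).reshape(400,640,3)
def proj(ci,P):
    E=np.array(ci['extrinsics']); p=(np.asarray(P,float).reshape(-1,3)-E[:3,3])@E[:3,:3]
    s=p[:,:2]/p[:,2:]; s=s*(1+ci['k1']*(s**2).sum(1,keepdims=True))
    return s*K(ci)+[ci['cx'],ci['cy']]
def snap(name,tag):
    ci=camera_info(name); im,d=capture(name); np.savez(f'pics/{tag}.npz',im=im,d=d); cv2.imwrite(f'pics/{tag}.png',im)
    return ci,im,d
E
python3 - <<'E'
from h import *
for n in('top','scene','wrist'):
    ci,im,d=snap(n,n+'0'); print(n,ci['vfov'],ci['cx'],ci['cy'],ci['k1'],np.round(ci['extrinsics'],3).tolist())
print(ctrl.sense())
E
```

```text
pics
top 48.98628527082573 325.8269282587863 209.4600592645533 0.01874387237090676 [[0.015, -0.994, 0.105, 412.079], [-0.999, -0.012, 0.032, 6.974], [-0.031, -0.105, -0.994, 1112.363], [0.0, 0.0, 0.0, 1.0]]
scene 54.50951807671645 315.30878793009794 198.2484689463623 0.015787339878328532 [[0.787, 0.392, -0.476, 1014.771], [0.617, -0.497, 0.611, -610.66], [0.002, -0.774, -0.633, 716.457], [0.0, 0.0, 0.0, 1.0]]
wrist 66.81316997626755 318.7684365524188 194.30073592004263 0.014110671887861774 [[0.42, 0.867, 0.269, 151.379], [0.908, -0.401, -0.125, 508.305], [-0.001, 0.296, -0.955, 373.189], [0.0, 0.0, 0.0, 1.0]]
{'time_s': 0.15, 'joints': array([ 9.13617271e-01,  3.13295942e-01,  1.49823877e+00,  1.08543416e-05,
        1.33098406e+00, -2.23385696e-01]), 'dq': array([-0.00046451, -0.00162252, -0.00278475,  0.00169191, -0.00073731,
        0.00015735]), 'tau': array([ 4.59819148e-04, -4.12373400e+01, -2.59796530e+01, -2.22292083e-04,
        3.28819202e-03, -1.59759276e-05]), 'eef_pos': array([220.55363509, 476.22497633, 230.88855864]), 'ee_rot': array([-2.02123575e-04,  2.15201293e-01,  9.76569603e-01, -4.16654563e-04]), 'force': array([0.37262729, 0.18704006, 0.54228226]), 'wrist_torque': array([-0.04108509, -0.0368269 ,  0.02681541]), 'grip_force': 0.0, 'grip_width': 0.9980928096431322}
```

View pics/top0.png

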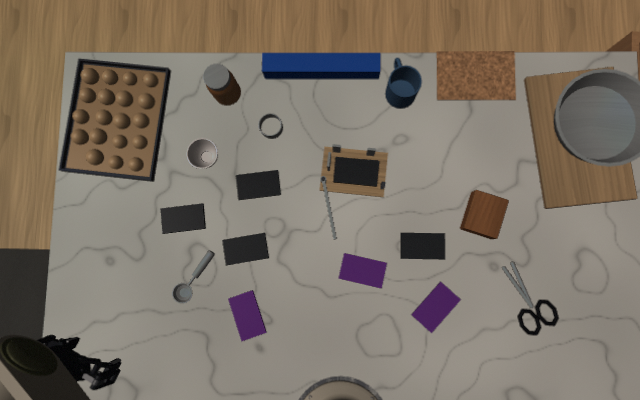

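View pics/scene0.png

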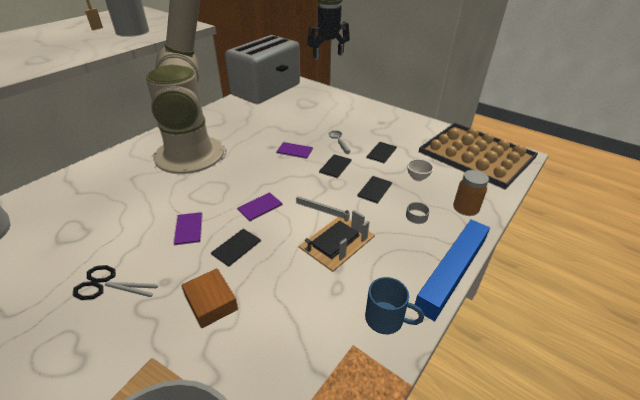

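The top view shows the rack at about (355,172) with its gate swung open, from (324,182) to (335,238). Four dark slates lie on the counter at (258,184), (183,218), (246,249) and (423,246). The end block is at (485,214), and the three purple look-alikes are to be avoided. The scene view matches.

```bash
cat >> h.py <<'E'
def rect(P):  # min area rect of world xy: center, long-axis angle, sizes
    (c,(w,h),a)=cv2.minAreaRect(np.asarray(P,np.float32)[:,:2]); a=np.radians(a)
    if w<h: w,h,a=h,w,a+np.pi/2
    a=(a+np.pi/2)%np.pi-np.pi/2
    return np.round(c,1),round(float(a),3),round(w,1),round(h,1)
def blobs(mask,amin):
    cs,_=cv2.findContours(mask.astype(np.uint8),cv2.RETR_EXTERNAL,cv2.CHAIN_APPROX_NONE)
    return [c[:,0].astype(float) for c in cs if cv2.contourArea(c)>amin]
def dark(im):
    m=im.max(2).astype(int); return (m<60)&(m-im.min(2)<14)
E
python3 - <<'E'
from h import *
for n in('top','scene'):
    z=np.load(f'pics/{n}0.npz'); im,d=z['im'],z['d']; ci=camera_info(n); C=cloud(ci,d)
    hsv=cv2.cvtColor(im,cv2.COLOR_BGR2HSV)
    for nm,m,zz in(('dark',dark(im),8),('brown',(hsv[...,0]<14)&(hsv[...,1]>110)&(hsv[...,2]>50),42)):
        for c in blobs(m,150 if n=='top' else 120):
            P=onplane(ci,c,zz); r=rect(P)
            if r[2]>150: continue
            i=np.zeros((400,640),np.uint8); cv2.fillPoly(i,[c.astype(int)],1); i=cv2.erode(i,np.ones((5,5)))
            print(n,nm,np.round(c.mean(0)),r,'z',np.round(np.median(C[i>0][:,2]),1))
    if n=='top':
        Q=C[140:200,310:400]; 
        for lo,hi in((2.,10),(50,75)):
            mm=(Q[...,2]>lo)&(Q[...,2]<hi)
            for c in blobs(mm,3): print(lo,np.round(c.mean(0)+[310,140]),rect(onplane(ci,c+[310,140],(6,64)[lo>9])), len(c))
        cv2.imwrite('pics/rk.png',cv2.resize(im[125:255,290:410],None,fx=4.5,fy=4.5,interpolation=cv2.INTER_CUBIC))
E
```

```text
Traceback (most recent call last):
  File "h.py", line 25, in rect
    (c,(w,h),a)=cv2.minAreaRect(np.asarray(P,np.float32)[:,:2]); a=np.radians(a)
                ~~~~~~~~~~~~~~~^^^^^^^^^^^^^^^^^^^^^^^^^^^^^^^^
cv2.error: OpenCV(4.12.0) /io/opencv/modules/imgproc/src/convhull.cpp:143: error: (-215:Assertion failed) total >= 0 && (depth == CV_32F || depth == CV_32S) in function 'convexHull'
```

```bash
sed -i 's/np.asarray(P,np.float32)\[:,:2\])/np.ascontiguousarray(np.asarray(P)[:,:2],np.float32))/' h.py
cat > m.py <<'E'
from h import *
for n in('top','scene'):
    z=np.load(f'pics/{n}0.npz'); im,d=z['im'],z['d']; ci=camera_info(n); C=cloud(ci,d)
    hsv=cv2.cvtColor(im,cv2.COLOR_BGR2HSV)
    for nm,m,zz in(('dark',dark(im),8),('brown',(hsv[...,0]<14)&(hsv[...,1]>110)&(hsv[...,2]>50),42)):
        for c in blobs(m,150 if n=='top' else 120):
            P=onplane(ci,c,zz); r=rect(P)
            if r[2]>150: continue
            i=np.zeros((400,640),np.uint8); cv2.fillPoly(i,[c.astype(int)],1); i=cv2.erode(i,np.ones((5,5)))
            print(n,nm,np.round(c.mean(0)),r,'z',np.round(np.median(C[i>0][:,2]),1))
    if n=='top':
        Q=C[140:200,310:400]; 
        for lo,hi in((2.,10),(50,75)):
            mm=(Q[...,2]>lo)&(Q[...,2]<hi)
            for c in blobs(mm,3): print(lo,np.round(c.mean(0)+[310,140]),rect(onplane(ci,c+[310,140],(6,64)[lo>9])), len(c))
        cv2.imwrite('pics/rk.png',cv2.resize(im[125:255,290:410],None,fx=4.5,fy=4.5,interpolation=cv2.INTER_CUBIC))
E
python3 m.py
```

```text
top dark [538. 317.] (array([ 273.2, -473.8]), -1.096, 94.3, 67.1) z 0.5
top dark [422. 246.] (array([ 441. , -199.2]), -1.557, 107.2, 62.1) z 7.5
top dark [245. 249.] (array([426.9, 244.5]), -1.388, 107.8, 63.5) z 7.4
top dark [183. 218.] (array([501.8, 406.9]), -1.439, 109.5, 64.0) z 7.4
top dark [258. 185.] (array([590.2, 217.7]), -1.435, 108.0, 64.3) z 7.4
top dark [356. 171.] (array([627.6, -32.4]), 1.491, 110.5, 66.5) z 21.5
top dark [582.  85.] (array([ 853.9, -600. ]), -1.003, 137.6, 29.7) z 88.5
top brown [484. 214.] (array([ 519. , -341.1]), -0.309, 101.2, 90.4) z 41.2
top brown [631.  46.] (array([ 938.5, -706.8]), 0.999, 80.6, 70.6) z -454.7
2.0 [320. 187.] (array([585.9,  59.9]), 0.258, 19.4, 13.6) 21
2.0 [356. 170.] (array([628.2, -26.6]), 1.462, 174.7, 118.3) 248
50 [328. 159.] (array([644.7,  37.2]), -0.084, 37.6, 6.3) 33
50 [371. 149.] (array([668.9, -66.5]), -1.565, 19.4, 9.9) 21
50 [336. 146.] (array([678.6,  19.1]), 1.433, 19.7, 8.4) 21
scene dark [ 94. 282.] (array([ 272.3, -473.2]), -1.076, 94.8, 67.5) z 3.3
scene dark [235. 247.] (array([ 442.4, -199.3]), 1.567, 109.2, 65.6) z 9.3
scene dark [332. 240.] (array([617.7, -32.1]), 1.494, 135.2, 78.2) z 23.2
scene dark [374. 189.] (array([592.1, 217. ]), -1.435, 110.5, 62.6) z 9.2
scene dark [335. 166.] (array([428.3, 244.6]), -1.394, 111.2, 63.1) z 9.4
scene dark [381. 152.] (array([503.2, 407.5]), -1.442, 111.8, 62.4) z 9.3
scene brown [218. 310.] (array([ 568.4, -365. ]), 1.333, 82.8, 48.9) z 30.2
```

View pics/rk.png

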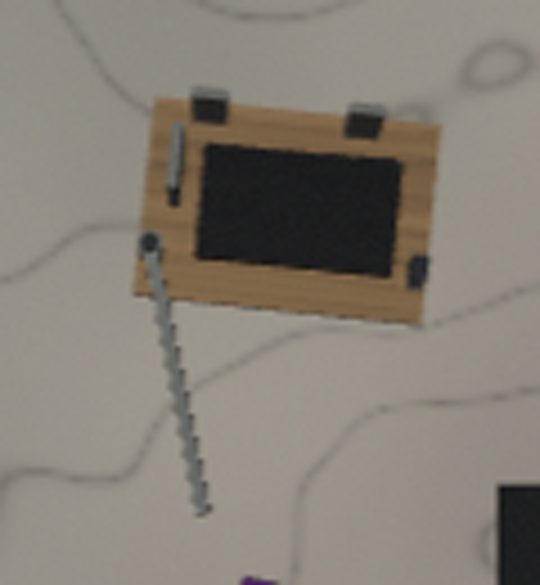

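The two views agree on the slates to within 2 mm, and their heights read 7.5 to 9 mm. The rack's yaw is about -0.11 and its origin is near (638,-20). In the crop, the back uprights are at (210,105) and (364,120), the left upright at (176,162), the catch at (418,270), and the gate is about 1.25 rad open. I'll move over the rack and refine with the wrist camera.

Emit:
{"api": "apply_moves", "payload": {
  "targets": [
    [0, [380, -506, 0], [0, 0, -71.4]],
    [0, [380, -506, 0], [0, 0, -71.4]],
    [0, [380, -506, 0], [0, 0, -71.4]],
    [0, [380, -506, 0], [0, 0, -71.4]],
    [0, [380, -506, 0], [0, 0, -71.4]],
    [0, [380, -506, 0], [0, 0, -71.4]],
    [0, [380, -506, 0], [0, 0, -71.4]],
    [0, [380, -506, 0], [0, 0, -71.4]],
    [0, [380, -506, 0], [0, 0, -71.4]],
    [0, [380, -506, 0], [0, 0, -71.4]],
    [0, [380, -506, 0], [0, 0, -71.4]],
    [0, [380, -506, 0], [0, 0, -71.4]],
    [0, [380, -506, 0], [0, 0, -71.4]],
    [0, [380, -506, 0], [0, 0, -71.4]],
    [0, [380, -506, 0], [0, 0, -71.4]],
    [0, [380, -506, 0], [0, 0, -71.4]]
  ]
}}

```text
time_s: 1.75
eef_pos: [600.3, -28.8, 231.3]
ee_rot: [-0.0, 0.744, 0.668, -0.0]
force: [-0.3, -0.1, 1.2]
grip_width: 0.002
grip_force: 0.0
```

```bash
cat > m2.py <<'E'
from h import *
import sys
ci,im,d=snap('wrist','w'+sys.argv[1]); C=cloud(ci,d); s=ctrl.sense()
print(s['time_s'],np.round(s['eef_pos'],1),np.round(s['ee_rot'],4),np.round(s['joints'],2))
np.savez('pics/lastci.npz',**{k:np.array(v) for k,v in ci.items()})
near=(np.abs(C[...,0]-635)<140)&(np.abs(C[...,1]+25)<140)
for lo,hi,zz in((2.,9,6),(10,56,None),(57,70,64)):
    mm=near&(C[...,2]>lo)&(C[...,2]<hi)
    for c in blobs(mm,60):
        i=np.zeros((400,640),np.uint8); cv2.fillPoly(i,[c.astype(int)],1); i=(i>0)&mm
        z=zz or np.median(C[i][:,2]); P=onplane(ci,c,z)
        print(lo,np.round(c.mean(0)),'z %.1f'%np.median(C[i][:,2]),rect(P),rect(C[i]))
E
python3 m2.py 1
```

```text
1.8 [600.3 -28.6 231.5] [-0.      0.7442  0.6679  0.    ] [-0.24  0.48  1.25  0.    1.41 -0.13]
2.0 [300.  94.] z 5.9 (array([588. ,  56.8]), 0.198, 21.8, 9.3) (array([588. ,  56.7]), 0.191, 21.8, 9.3)
2.0 [345. 156.] z 5.9 (array([627.9, -25.8]), 1.478, 164.7, 115.8) (array([628.1, -26.5]), 1.486, 165.4, 116.6)
10 [318. 225.] z 39.3 (array([591.3, -92.4]), 1.463, 19.3, 13.2) (array([590.7, -97.9]), -0.107, 13.2, 8.8)
10 [383. 194.] z 36.0 (array([672.1, -67.1]), 1.521, 33.5, 13.9) (array([669.8, -66.5]), 1.183, 20.9, 6.2)
10 [341. 165.] z 21.8 (array([625.8, -31.1]), 1.489, 112.0, 66.2) (array([626.5, -31.8]), 1.488, 112.0, 67.7)
10 [386. 119.] z 35.2 (array([677.9,  18.4]), 1.281, 21.5, 12.7) (array([678.1,  19. ]), 1.187, 20.8, 6.2)
10 [270. 112.] z 33.9 (array([553.3,  37.9]), 0.241, 118.2, 14.4) (array([553.3,  37.9]), 0.241, 118.2, 14.4)
57 [389. 203.] z 63.5 (array([671.9, -66.2]), 1.476, 21.7, 7.5) (array([672.5, -67.2]), 1.474, 20.3, 6.3)
57 [394. 122.] z 63.7 (array([679.8,  18. ]), 1.478, 19.5, 7.6) (array([680.5,  17.8]), 1.472, 19.5, 6.4)
57 [359. 107.] z 63.8 (array([646.4,  36.1]), -0.108, 35.5, 5.6) (array([646.5,  36.1]), -0.107, 35.6, 5.7)
```

View pics/w1.png

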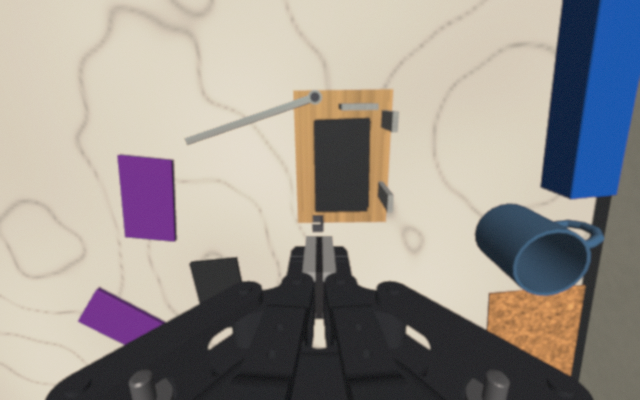

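The wrist view shows the rack with its uprights at (389,203), (394,122) and (359,107), and the askew stack at (341,165). The rack origin comes out at about (640.5,-21) with yaw -0.10, and the stack top at z 22 mm. I'll square the first two slates now, starting with a push from the front.

Emit:
{"api": "apply_moves", "payload": {
  "targets": [
    [0, [-36, 8, -50], [0, 0, 0.5]],
    [0, [-36, 8, -100], [0, 0, 0.5]],
    [0, [-36, 8, -150], [0, 0, 0.5]],
    [0, [-36, 8, -200], [0, 0, 0.5]],
    [0, [-36, 8, -222], [0, 0, 0.5]],
    [0, [-36, 8, -222], [0, 0, 0.5]],
    [0, [-26, 7, -222], [0, 0, 0.5]],
    [0, [-20, 6.4, -222], [0, 0, 0.5]],
    [0, [-16, 6, -222], [0, 0, 0.5]],
    [0, [-12, 5.6, -222], [0, 0, 0.5]],
    [0, [-10, 5.4, -222], [0, 0, 0.5]],
    [0, [-10, 5.4, -222], [0, 0, 0.5]]
  ]
}}

```text
time_s: 3.0
eef_pos: [590.8, -24.0, 11.2]
ee_rot: [0.0, 0.742, 0.671, 0.0]
force: [-5.4, 0.8, 8.0]
grip_width: -0.005
grip_force: 4.1
```

Emit:
{"api": "apply_moves", "payload": {
  "targets": [
    [0, [0, 0, 3], [0, 0, 0]],
    [0, [0, 0, 3], [0, 0, 0]]
  ]
}}

```text
time_s: 3.2
eef_pos: [591.3, -24.2, 13.6]
ee_rot: [0.001, 0.742, 0.671, 0.001]
force: [-1.0, 0.0, 5.8]
grip_width: 0.001
grip_force: 2.6
```

```bash
python3 m2.py 2
```

```text
3.25 [591.1 -24.2  13.2] [6.000e-04 7.416e-01 6.708e-01 4.000e-04] [-0.24  0.7   1.51  0.    0.93 -0.14]
2.0 [318. 334.] z 5.7 (array([584.8, -82. ]), 1.469, 20.4, 7.9) (array([584.8, -82.7]), 1.456, 22.3, 7.9)
2.0 [487. 235.] z 5.8 (array([681.2, -29.4]), 1.474, 70.3, 9.2) (array([681.6, -29.5]), 1.448, 69.9, 10.7)
2.0 [295.  92.] z 5.7 (array([589.1,  54.2]), -0.098, 21.8, 11.1) (array([588.9,  54.3]), -0.095, 22.3, 11.2)
2.0 [387. 146.] z 5.8 (array([621.6,  24.2]), 0.463, 151.2, 69.6) (array([621.6,  24.5]), 0.467, 151.6, 69.1)
10 [418. 337.] z 21.7 (array([639.7, -75.8]), -0.801, 20.3, 4.4) (array([639.8, -76. ]), -0.81, 21.0, 4.9)
10 [436. 229.] z 21.9 (array([639.6, -30.1]), -0.077, 136.1, 118.5) (array([629.3, -18.7]), -0.086, 103.7, 103.1)
10 [453. 121.] z 38.7 (array([648.8,  36.1]), -0.088, 52.4, 9.4) (array([646.8,  39.4]), 0.073, 37.2, 6.0)
10 [214. 140.] z 33.8 (array([552.3,  41.4]), 0.177, 119.0, 14.8) (array([552.9,  38.3]), 0.238, 119.3, 14.8)
57 [404. 338.] z 68.7 (array([621.1, -36.5]), -1.014, 15.6, 8.9) (array([619.7, -31.4]), -0.983, 15.0, 8.3)
57 [365. 305.] z 65.2 (array([611.8, -23.2]), -0.095, 39.0, 30.2) (array([610.4, -25. ]), -0.096, 36.5, 26.7)
57 [260. 315.] z 66.0 (array([569.7, -20.1]), -0.033, 40.2, 30.6) (array([571. , -20.8]), -0.116, 36.3, 26.2)
57 [584. 178.] z 63.1 (array([677.8,  19.1]), 1.49, 21.0, 12.3) (array([680.8,  18.2]), 1.495, 20.7, 8.8)
57 [483. 133.] z 63.7 (array([645.6,  37. ]), -0.084, 38.4, 6.7) (array([647.2,  36.6]), -0.082, 37.6, 6.4)
```

View pics/w2.png

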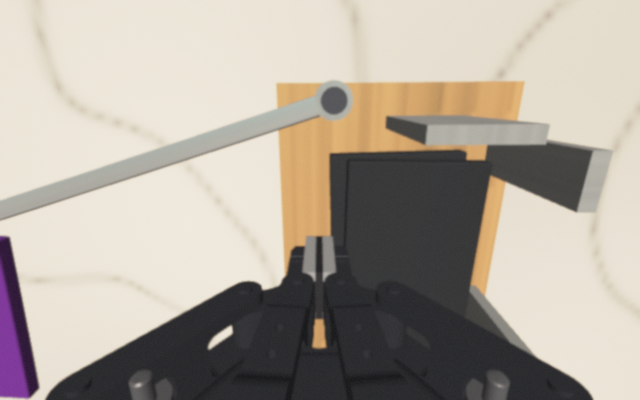

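The wrist view shows the finger tips at (320,250). Slate1's front edge is at column 330 and slate2's at 347, so the finger may be resting on slate1's rim. I'll compute those edges.

```bash
cat >> h.py <<'E'
RO=np.array([640.5,-21.0]); YAW=-0.10
def torack(P):
    P=np.asarray(P,float).reshape(-1,np.asarray(P).shape[-1])[:,:2]-RO; c,s=np.cos(YAW),np.sin(YAW)
    return np.round(P@np.array([[c,-s],[s,c]]),1)
def toworld(a,b):
    c,s=np.cos(YAW),np.sin(YAW); return np.round(RO+[c*a-s*b,s*a+c*b],1)
E
python3 - <<'E'
from h import *
ci=dict(np.load('pics/lastci.npz')); d=np.load('pics/w2.npz')['d']
for uv,z in(((330,156),14),((331,220),14),((347,163),22),((347,230),22),((485,200),22),((420,160),22),((305,250),15),((335,250),15)): print(uv,z,torack(onplane(ci,[uv],z)))
C=cloud(ci,d); print(np.round(C[200,325:350,2],1)); print(np.round(C[245,300:352:3,2],1)); print(torack(C[245,300:352:3]).tolist())
E
```

```text
(330, 156) 14 [[-44.   42.6]]
(331, 220) 14 [[-43.1  10.1]]
(347, 163) 22 [[-36.6  40.8]]
(347, 230) 22 [[-35.7   8.2]]
(485, 200) 22 [[27.8 23.4]]
(420, 160) 22 [[-4.1 42.2]]
(305, 250) 15 [[-56.3  -6.1]]
(335, 250) 15 [[-40.9  -6.1]]
[ 5.5  5.9  6.2  5.7  6.2 13.2 14.5 13.2 14.4 13.6 14.  13.8 13.9 14.1
 14.3 13.2 12.8 14.7 13.7 12.1 16.5 20.9 22.3 21.3 21.9]
[ 6.5  5.5 26.4 27.4 27.1 27.9 26.7 28.3 26.9 27.1 27.9 13.2 14.  13.9
 13.6 22.2 21.4 21.7]
[[-59.4, -7.5], [-57.8, -8.0], [-55.3, 2.5], [-53.8, 3.0], [-52.4, 2.8], [-51.0, 3.2], [-49.6, 2.6], [-48.2, 3.4], [-46.8, 2.7], [-45.4, 2.8], [-44.0, 3.2], [-41.8, -4.2], [-40.3, -3.8], [-38.8, -3.8], [-37.2, -4.0], [-36.5, 0.4], [-34.9, -0.0], [-33.5, 0.1]]
```

Emit:
{"api": "apply_moves", "payload": {
  "targets": [
    [0, [-15, 1.5, 0], [0, 0, 0]],
    [0, [-15, 1.5, -4.8], [0, 0, 0]],
    [0, [-15, 1.5, -4.8], [0, 0, 0]],
    [0, [-8, 0.8, -4.8], [0, 0, 0]],
    [0, [-4, 0.4, -4.8], [0, 0, 0]],
    [0, [-1, 0.1, -4.8], [0, 0, 0]],
    [0, [1, -0.1, -4.8], [0, 0, 0]],
    [0, [3, -0.3, -4.8], [0, 0, 0]],
    [0, [3, -0.3, -4.8], [0, 0, 0]]
  ]
}}

```text
time_s: 4.15
eef_pos: [593.9, -24.5, 7.6]
ee_rot: [0.0, 0.742, 0.671, 0.0]
force: [-2.3, 0.4, 3.2]
grip_width: -0.002
grip_force: 1.9
```

```bash
cat > m3.py <<'E'
from h import *
import sys
ci,im,d=snap('wrist','w'+sys.argv[1]); C=cloud(ci,d); s=ctrl.sense()
print(s['time_s'],np.round(s['eef_pos'],1),torack([s['eef_pos']]),np.round(s['force'],1))
np.savez('pics/lastci.npz',**{k:np.array(v) for k,v in ci.items()})
R=C.copy().reshape(-1,3); R[:,:2]=torack(R); R=R.reshape(C.shape)
# edges per slate level, at rack lines: front edge scan (y 15..35), far(+x) edge and left edge (x -15..15)
for L in range(int(sys.argv[2])):
    z=14+8*L; m=(np.abs(R[...,2]-z)<3)&(np.abs(R[...,0])<60)&(np.abs(R[...,1])<75)&(im.max(2)<75)
    f=[];l=[];r=[];b=[]
    for y in range(-40,50,6):
        q=R[m&(np.abs(R[...,1]-y)<3)]
        if len(q)>8: f.append((y,round(float(np.percentile(q[:,0],2)),1))); b.append((y,round(float(np.percentile(q[:,0],98)),1)))
    for x in range(-30,31,6):
        q=R[m&(np.abs(R[...,0]-x)<3)]
        if len(q)>8: l.append((x,round(float(np.percentile(q[:,1],98)),1))); r.append((x,round(float(np.percentile(q[:,1],2)),1)))
    print('L',L+1,'front',f,'\n back',b,'\n left',l,'\n right',r)
E
python3 m3.py 3 2
```

```text
4.2 [593.9 -24.5   7.6] [[-46.   -8.2]] [-1.   0.6  2.1]
L 1 front [(-4, -56.5), (2, -49.1), (8, -39.7), (14, -39.7), (20, -39.8), (26, -39.9), (32, -40.0), (38, -40.1), (44, -38.7)] 
 back [(-4, -33.1), (2, -32.9), (8, -32.7), (14, -32.7), (20, -32.6), (26, -32.5), (32, -32.4), (38, 33.5), (44, 33.5)] 
 left [(-30, 43.5), (-24, 43.6), (-18, 59.5), (-12, 43.8), (-6, 44.0), (0, 44.0), (6, 44.2), (12, 44.4), (18, 44.4), (24, 44.4), (30, 46.6)] 
 right [(-30, 3.6), (-24, 41.6), (-18, 41.4), (-12, 41.2), (-6, 41.1), (0, 41.0), (6, 40.9), (12, 40.8), (18, 40.8), (24, 40.7), (30, 40.6)]
L 2 front [(-40, -1.3), (-34, 19.6), (-28, 9.8), (-22, -20.6), (-16, -27.2), (-10, -30.2), (-4, -38.8), (2, -46.9), (8, -31.7), (14, -31.8), (20, -31.6), (26, -31.5), (32, -31.3), (38, -31.3), (44, -31.2)] 
 back [(-40, 34.1), (-34, 34.0), (-28, 30.5), (-22, 29.9), (-16, 29.9), (-10, 29.5), (-4, 29.7), (2, 29.6), (8, 29.7), (14, 29.9), (20, 30.2), (26, 29.9), (32, 30.8), (38, 33.4), (44, 33.9)] 
 left [(-30, 41.1), (-24, 41.0), (-18, 51.1), (-12, 40.9), (-6, 40.9), (0, 40.6), (6, 40.5), (12, 40.4), (18, 40.1), (24, 40.2), (30, 40.8)] 
 right [(-30, -12.8), (-24, -18.1), (-18, -17.0), (-12, -14.5), (-6, -16.2), (0, -45.6), (6, -50.8), (12, -27.3), (18, -29.7), (24, -33.2), (30, -36.4)]
```

Emit:
{"api": "apply_moves", "payload": {
  "targets": [
    [0, [3, -0.3, 0], [0, 0, 0]],
    [0, [5, -0.5, 0], [0, 0, 0]],
    [0, [7, -0.7, 0], [0, 0, 0]],
    [0, [8, -0.8, 0], [0, 0, 0]],
    [0, [8, -0.8, 0], [0, 0, 0]]
  ]
}}

```text
time_s: 4.7
eef_pos: [595.8, -24.9, 7.5]
ee_rot: [-0.006, 0.741, 0.671, -0.006]
force: [-36.7, -1.6, 28.9]
grip_width: -0.001
grip_force: 20.5
```

```bash
python3 m3.py 4 2 | grep -v right
```

```text
4.75 [595.8 -25.    7.5] [[-44.   -8.4]] [-36.6  -1.9  27.5]
L 1 front [(-4, -55.5), (2, -45.3), (8, -38.1), (14, -38.2), (20, -38.2), (26, -38.3), (32, -38.4), (38, -38.9), (44, -36.9)] 
 back [(-4, -31.6), (2, -31.5), (8, -31.7), (14, -31.5), (20, -31.6), (26, -31.5), (32, -31.5), (38, 33.4), (44, 33.6)] 
 left [(-30, 43.0), (-24, 43.4), (-18, 59.2), (-12, 43.6), (-6, 43.8), (0, 44.0), (6, 44.2), (12, 44.2), (18, 44.5), (24, 44.4), (30, 46.9)] 
L 2 front [(-40, 0.3), (-34, 22.4), (-28, 12.9), (-22, -18.9), (-16, -25.0), (-10, -27.9), (-4, -54.4), (2, -43.3), (8, -30.4), (14, -30.3), (20, -30.5), (26, -30.4), (32, -30.3), (38, -30.4), (44, -28.0)] 
 back [(-40, 34.3), (-34, 34.0), (-28, 32.0), (-22, 31.6), (-16, 31.2), (-10, 31.0), (-4, 30.9), (2, 31.1), (8, 31.2), (14, 31.0), (20, 31.0), (26, 31.1), (32, 31.6), (38, 33.3), (44, 33.9)] 
 left [(-30, 40.7), (-24, 40.7), (-18, 41.3), (-12, 40.6), (-6, 40.6), (0, 40.6), (6, 40.4), (12, 40.4), (18, 40.2), (24, 40.4), (30, 40.9)]
```

The finger backs taper, so a back face can't push the whole stack evenly. The pad side faces should be vertical, so I'll use those. Next is the push from the right.

Emit:
{"api": "apply_moves", "payload": {
  "targets": [
    [0, [-15, 1.5, 0], [0, 0, 0]],
    [0, [-15, 1.5, 50], [0, 0, 0]],
    [0, [-15, 1.5, 70], [0, 0, 0]],
    [30, [30, -40, 70], [0, 0, 0]],
    [30, [30, -85, 70], [0, 0, 0]],
    [30, [30, -85, 30], [0, 0, 0]],
    [30, [30, -85, 0], [0, 0, 0]],
    [30, [30, -85, 0], [0, 0, 0]],
    [30, [30.8, -77, 0], [0, 0, 0]],
    [30, [31.3, -72, 0], [0, 0, 0]],
    [30, [31.8, -67, 0], [0, 0, 0]],
    [30, [32.2, -63, 0], [0, 0, 0]],
    [30, [32.4, -61, 0], [0, 0, 0]],
    [30, [32.4, -61, 0], [0, 0, 0]]
  ]
}}

```text
time_s: 6.15
eef_pos: [633.8, -87.3, 7.5]
ee_rot: [0.001, 0.742, 0.671, -0.001]
force: [-2.6, -7.6, -0.7]
grip_width: 0.352
grip_force: 3.1
```

```bash
python3 m3.py 5 2 
```

```text
6.2 [633.8 -87.3   7.5] [[ -0.  -66.7]] [-2.1 -7.  -0.9]
L 1 front [(-40, -36.6), (-34, -36.6), (-28, -36.8), (-22, -37.1), (-16, -37.0), (-10, -37.0), (-4, -37.3), (2, -37.5), (8, -37.6), (14, -37.9), (20, -38.0), (26, -38.0), (32, -38.1), (38, -38.2), (44, -38.0)] 
 back [(-40, -33.7), (-34, -33.7), (-28, -33.8), (-22, -33.8), (-16, -33.8), (-10, -33.8), (-4, -33.7), (2, -33.7), (8, -33.6), (14, -33.6), (20, -33.7), (26, -33.6), (32, 37.6), (38, -33.6), (44, -33.4)] 
 left [(-18, -59.4), (12, -60.5)] 
 right [(-18, -73.4), (12, -68.6)]
L 2 front [(-40, -30.4), (-34, -30.4), (-28, -30.5), (-22, -30.5), (-16, -30.5), (-10, -30.4), (-4, -30.6), (2, -30.4), (8, -30.4), (14, -30.3), (20, -30.4), (26, -30.7), (32, -30.9), (38, -30.8), (44, -31.1)] 
 back [(-40, 33.3), (-34, 32.4), (-28, 30.9), (-22, 30.9), (-16, 30.8), (-10, 31.0), (-4, 30.9), (2, 30.9), (8, 30.8), (14, 30.8), (20, 31.0), (26, 31.2), (32, 33.7), (38, 33.4), (44, 33.4)] 
 left [(-30, 37.5), (-24, 24.0), (-18, 24.6), (-12, 28.5), (-6, 35.2), (0, 38.8), (6, 41.2), (12, 42.4), (18, 42.7), (24, 42.7), (30, 42.9)] 
 right [(-30, -52.7), (-24, -53.8), (-18, -57.0), (-12, -52.0), (-6, -51.8), (0, -51.6), (6, -51.4), (12, -53.7), (18, -52.0), (24, -53.4), (30, -51.2)]
```

View pics/w5.png

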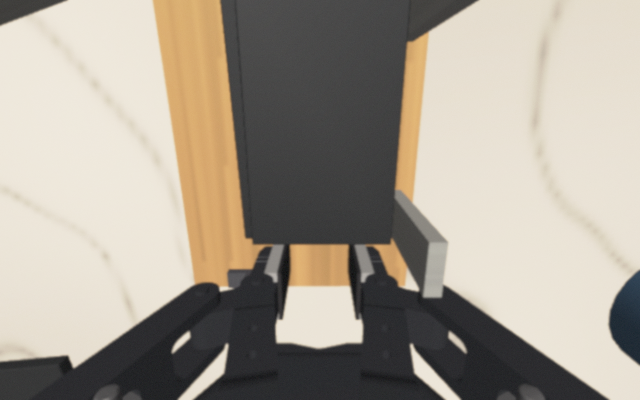

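The view shows both slates pushed left, with their right edges near row 240 and slate1 still about 7 mm forward. I'll press a little more to confirm contact with the upright.

Emit:
{"api": "apply_moves", "payload": {
  "targets": [
    [30, [0.2, 2, 0], [0, 0, 0]],
    [30, [0.2, 2, 0], [0, 0, 0]]
  ]
}}

```text
time_s: 6.4
eef_pos: [633.8, -87.2, 7.6]
ee_rot: [0.001, 0.742, 0.671, -0.002]
force: [-4.0, -15.7, -0.7]
grip_width: 0.351
grip_force: 4.7
```

Emit:
{"api": "apply_moves", "payload": {
  "targets": [
    [30, [-1, -10, 0], [0, 0, 0]],
    [30, [-1, -10, 50], [0, 0, 0]],
    [40, [-1, -10, 75], [0, 0, -8]],
    [40, [-20, 20, 75], [0, 0, -16]],
    [40, [-51.5, 69, 75], [0, 0, -90]],
    [40, [-51.5, 69, 75], [0, 0, -90]],
    [40, [-51.5, 69, 75], [0, 0, -90]],
    [40, [-51.5, 69, 75], [0, 0, -90]],
    [40, [-51.5, 69, 75], [0, 0, -90]],
    [40, [-51.5, 69, 75], [0, 0, -90]],
    [40, [-51.5, 69, 75], [0, 0, -90]],
    [40, [-51.5, 69, 75], [0, 0, -90]],
    [40, [-51.5, 69, 75], [0, 0, -90]],
    [40, [-51.5, 69, 30], [0, 0, -90]],
    [40, [-51.5, 69, 0], [0, 0, -90]],
    [40, [-51.5, 69, 0], [0, 0, -90]],
    [40, [-44, 68.2, 0], [0, 0, -90]],
    [40, [-40, 67.8, 0], [0, 0, -90]],
    [40, [-37, 67.5, 0], [0, 0, -90]],
    [40, [-37, 67.5, 0], [0, 0, -90]]
  ]
}}

```text
time_s: 8.4
eef_pos: [597.5, -16.7, 7.6]
ee_rot: [-0.0, 0.999, -0.05, -0.0]
force: [-1.9, 1.0, 1.4]
grip_width: 0.468
grip_force: 0.8
```

```bash
python3 m3.py 6 2 
```

```text
8.45 [597.5 -16.8   7.6] [[-43.2  -0.1]] [-1.5  1.4  0.3]
L 1 front [(-22, -45.3), (20, -51.5), (32, -37.1)] 
 back [(-22, -36.1), (20, -36.2), (32, 38.4)] 
 left [] 
 right []
L 2 front [(-40, -28.3), (-34, -29.3), (-28, -29.9), (-22, -39.4), (-16, -28.4), (-10, -28.3), (-4, -28.4), (2, -28.6), (8, -28.9), (14, -28.8), (20, -44.3), (26, -30.2), (32, -37.0), (38, -29.7), (44, -29.7)] 
 back [(-40, 32.6), (-34, 32.2), (-28, 31.9), (-22, 31.9), (-16, 31.9), (-10, 31.1), (-4, 28.8), (2, 24.4), (8, 20.4), (14, 16.7), (20, 12.1), (26, 7.9), (32, 36.4), (38, 3.6), (44, 33.1)] 
 left [(-30, 50.7), (-24, 50.7), (-18, 51.3), (-12, 54.4), (-6, 54.4), (0, 54.5), (6, 54.7), (12, 54.7), (18, 54.6), (24, 3.1), (30, -1.9)] 
 right [(-30, -52.2), (-24, -52.4), (-18, -52.5), (-12, -52.5), (-6, -52.5), (0, -52.6), (6, -52.7), (12, -52.9), (18, -53.2), (24, -53.4), (30, -53.6)]
```

Emit:
{"api": "apply_moves", "payload": {
  "targets": [
    [40, [1, -0.1, 0], [0, 0, 0]],
    [40, [2, -0.2, 0], [0, 0, 0]],
    [40, [3, -0.3, 0], [0, 0, 0]],
    [40, [3, -0.3, 0], [0, 0, 0]]
  ]
}}

```text
time_s: 8.85
eef_pos: [598.8, -16.9, 7.5]
ee_rot: [-0.0, 0.999, -0.05, -0.002]
force: [-11.7, 0.6, 8.5]
grip_width: 0.469
grip_force: 5.8
```

Both front slates are flush, with contact at TCP x 598.8. Next I'll pick up slate A at (441.5,-199).

Emit:
{"api": "apply_moves", "payload": {
  "targets": [
    [40, [-12, 1.2, 0], [0, 0, 0]],
    [40, [-12, 1.2, 50], [0, 0, 0]],
    [80, [-159, -182, 90], [0, 0, 96]],
    [80, [-159, -182, 90], [0, 0, 96]],
    [80, [-159, -182, 90], [0, 0, 96]],
    [80, [-159, -182, 90], [0, 0, 96]],
    [80, [-159, -182, 90], [0, 0, 96]],
    [80, [-159, -182, 90], [0, 0, 96]],
    [80, [-159, -182, 90], [0, 0, 96]],
    [80, [-159, -182, 90], [0, 0, 96]],
    [80, [-159, -182, 90], [0, 0, 96]],
    [80, [-159, -182, 90], [0, 0, 96]],
    [80, [-159, -182, 90], [0, 0, 96]],
    [80, [-159, -182, 90], [0, 0, 96]],
    [80, [-159, -182, 50], [0, 0, 96]],
    [80, [-159, -182, 10], [0, 0, 96]],
    [80, [-159, -182, -10], [0, 0, 96]],
    [80, [-159, -182, -10], [0, 0, 96]]
  ]
}}

```text
time_s: 10.65
eef_pos: [440.5, -198.6, -4.5]
ee_rot: [-0.002, 0.706, 0.709, -0.0]
force: [-0.7, -0.1, 0.1]
grip_width: 0.937
grip_force: 0.0
```

```bash
cat > v.py <<'E'
from h import *
import sys
ci,im,d=snap('wrist','v'+sys.argv[1]); s=ctrl.sense(); C=cloud(ci,d)
print(s['time_s'],np.round(s['eef_pos'],1),np.round(s['force'],1),s['grip_width'])
z=float(sys.argv[2]) if len(sys.argv)>2 else 8
m=dark(im)&(np.abs(C[...,2]-z)<4)
for c in blobs(m,400): print(np.round(c.mean(0)),rect(onplane(ci,c,z)))
E
python3 v.py 1
```

```text
10.7 [ 441.3 -199.2   -2.8] [-0.9 -0.1  0.9] 0.9354533492189645
[322. 247.] (array([ 441.2, -197. ]), 1.567, 105.7, 62.3)
```

View pics/v1.png

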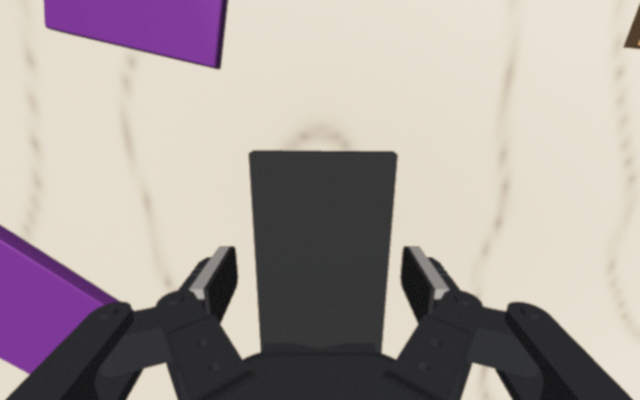

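The slate at (322,250) is centred between the open fingers at (225,270) and (418,270). I'll close and lift a little.

Emit:
{"api": "apply_moves", "payload": {
  "squeeze": 50,
  "targets": [
    [62, [0, 0, 0], [0, 0, 0]],
    [62, [0, 0, 0], [0, 0, 0]],
    [62, [0, 0, 0], [0, 0, 0]],
    [62, [0, 0, 0], [0, 0, 0]],
    [62, [0, 0, 0], [0, 0, 0]]
  ]
}}

```text
time_s: 11.2
eef_pos: [442.2, -199.8, -0.5]
ee_rot: [0.002, 0.706, 0.709, 0.0]
force: [-2.3, 0.8, 6.6]
grip_width: 0.737
grip_force: 45.0
```

Emit:
{"api": "apply_moves", "payload": {
  "targets": [
    [62, [0, 0, 45], [0, 0, 0]],
    [62, [0, 0, 95], [0, 0, 0]],
    [62, [198, 175, 95], [0, 0, -6]],
    [62, [198, 175, 95], [0, 0, -6]],
    [62, [198, 175, 95], [0, 0, -6]],
    [62, [198, 175, 95], [0, 0, -6]],
    [62, [198, 175, 95], [0, 0, -6]],
    [62, [198, 175, 95], [0, 0, -6]],
    [62, [198, 175, 95], [0, 0, -6]],
    [62, [198, 175, 95], [0, 0, -6]]
  ]
}}

```text
time_s: 12.2
eef_pos: [639.0, -24.5, 93.2]
ee_rot: [0.0, 0.742, 0.671, 0.0]
force: [-0.3, -0.8, -1.7]
grip_width: 0.733
grip_force: 44.8
```

```bash
cat > v2.py <<'E'
from h import *
import sys
ci,im,d=snap('wrist','v'+sys.argv[1]); s=ctrl.sense(); C=cloud(ci,d); p=s['eef_pos']
print(s['time_s'],np.round(p,1),torack([p]),np.round(s['force'],1),round(s['grip_width']*85.4,1),s['grip_force'])
m=(im.max(2)<75)&(np.abs(C[...,2]-p[2]-8)<8)&(np.hypot(C[...,0]-p[0],C[...,1]-p[1])<80)
# near-front edge (tool +x end) of held slate
for c in blobs(m,400):
    Q=onplane(ci,c,p[2]+8.5); q=torack(Q); print(np.round(c.mean(0)),'ymax',np.percentile(q[:,1],99),'x',np.percentile(q[:,0],[1,99]), 'z',np.round(np.median(C[m][:,2]),1))
E
python3 v2.py 2
```

```text
12.25 [638.8 -24.9  93.2] [[-1.3 -4.1]] [-0.2 -0.1 -0.5] 62.9 44.77348744869232
[319. 244.] ymax 52.5 x [-35.     31.386] z 101.4
```

Emit:
{"api": "apply_moves", "payload": {
  "targets": [
    [62, [0, 0, -40], [0, 0, 0]],
    [62, [0, 0, -60], [0, 0, 0]],
    [62, [0, 0, -68], [0, 0, 0]],
    [62, [0, 0, -70.5], [0, 0, 0]],
    [62, [0, 0, -70.5], [0, 0, 0]]
  ]
}}

```text
time_s: 12.75
eef_pos: [639.5, -24.9, 23.3]
ee_rot: [0.001, 0.742, 0.671, 0.0]
force: [-0.8, -1.9, 1.1]
grip_width: 0.735
grip_force: 54.4
```

Emit:
{"api": "apply_moves", "payload": {
  "targets": [
    [76, [0, 0, 0], [0, 0, 0]],
    [76, [0, 0, 0], [0, 0, 0]],
    [76, [0, 0, 0], [0, 0, 0]],
    [76, [0, 0, 40], [0, 0, 0]],
    [80, [0, 0, 85], [0, 0, 0]],
    [80, [-212, 269, 85], [0, 0, 16]],
    [80, [-212, 269, 85], [0, 0, 16]],
    [80, [-212, 269, 85], [0, 0, 16]],
    [80, [-212, 269, 85], [0, 0, 16]],
    [80, [-212, 269, 85], [0, 0, 16]],
    [80, [-212, 269, 85], [0, 0, 16]],
    [80, [-212, 269, 85], [0, 0, 16]],
    [80, [-212, 269, 85], [0, 0, 16]],
    [80, [-212, 269, 30], [0, 0, 16]],
    [80, [-212, 269, 0], [0, 0, 16]],
    [80, [-212, 269, -23.5], [0, 0, 16]],
    [80, [-212, 269, -23.5], [0, 0, 16]]
  ]
}}

```text
time_s: 14.45
eef_pos: [426.1, 244.1, -3.7]
ee_rot: [-0.001, 0.641, 0.767, -0.002]
force: [1.0, 0.6, 0.8]
grip_width: 0.936
grip_force: 0.0
```

```bash
cat > f.py <<'E'
from h import *
import sys
# held/between-fingers slate in the tool frame; grasp check before closing
ci,im,d=snap('wrist','v'+sys.argv[1]); s=ctrl.sense(); C=cloud(ci,d); p=s['eef_pos']; w,x,y,z=s['ee_rot']
t=2*np.arctan2(y,x); print(s['time_s'],np.round(p,1),'toolx deg',np.degrees(t),np.round(s['force'],1))
m=(im.max(2)<75)&(np.abs(C[...,2]-8)<3.5)&(np.hypot(C[...,0]-p[0],C[...,1]-p[1])<80)
for c in blobs(m,400):
    Q=onplane(ci,c,8)[:,:2]-p[:2]; q=Q@np.array([[np.cos(t),np.sin(t)],[np.sin(t),-np.cos(t)]])
    print('tool x max',np.percentile(q[:,0],99.5)); 
    for a in(15,25,35,45): k=q[np.abs(q[:,0]-a)<5][:,1]; print(a,np.round([k.min(),k.max()],1))
E
python3 f.py 3
```

```text
14.5 [427.2 244.5  -1.9] toolx deg 100.2260081739323 [ 1.2 -0.7  1.3]
tool x max 56.10470833915372
15 [-30.9  31.9]
25 [-30.9  31.8]
35 [-31.   31.8]
45 [-31.1  31.8]
```

Emit:
{"api": "apply_moves", "payload": {
  "targets": [
    [62, [0, 0, 0], [0, 0, 0]],
    [62, [0, 0, 0], [0, 0, 0]],
    [62, [0, 0, 0], [0, 0, 0]],
    [62, [0, 0, 0], [0, 0, 0]],
    [62, [0, 0, 0], [0, 0, 0]],
    [62, [0, 0, 45], [0, 0, 0]],
    [62, [0, 0, 94], [0, 0, 0]],
    [62, [212, -269, 94], [0, 0, -16]],
    [62, [212, -269, 94], [0, 0, -16]],
    [62, [212, -269, 94], [0, 0, -16]],
    [62, [212, -269, 94], [0, 0, -16]],
    [62, [212, -269, 94], [0, 0, -16]],
    [62, [212, -269, 94], [0, 0, -16]],
    [62, [212, -269, 94], [0, 0, -16]],
    [62, [212, -269, 94], [0, 0, -16]],
    [62, [212, -269, 94], [0, 0, -16]]
  ]
}}

```text
time_s: 16.1
eef_pos: [639.4, -24.7, 93.3]
ee_rot: [0.0, 0.742, 0.67, 0.0]
force: [0.1, -0.2, -2.2]
grip_width: 0.731
grip_force: 36.2
```

```bash
python3 v2.py 4
```

```text
16.15 [639.  -23.7  93.3] [[-1.2 -2.9]] [-0.3 -0.  -1. ] 62.8 36.168497800827026
[318. 243.] ymax 52.7 x [-34.638  31.938] z 100.4
```

Emit:
{"api": "apply_moves", "payload": {
  "targets": [
    [62, [0, 0, -35], [0, 0, 0]],
    [62, [0, 0, -52], [0, 0, 0]],
    [62, [0, 0, -59], [0, 0, 0]],
    [62, [0, 0, -61.5], [0, 0, 0]],
    [62, [0, 0, -61.5], [0, 0, 0]]
  ]
}}

```text
time_s: 16.65
eef_pos: [639.6, -23.7, 32.0]
ee_rot: [0.001, 0.741, 0.671, 0.0]
force: [-0.0, 0.4, -1.1]
grip_width: 0.733
grip_force: 36.2
```

Emit:
{"api": "apply_moves", "payload": {
  "targets": [
    [62, [0, 0, -1], [0, 0, 0]],
    [76, [0, 0, -1], [0, 0, 0]],
    [76, [0, 0, -1], [0, 0, 0]],
    [76, [0, 0, 35], [0, 0, 0]],
    [80, [0, 0, 80], [0, 0, 0]],
    [80, [-137, 431, 80], [0, 0, 13.3]],
    [80, [-137, 431, 80], [0, 0, 13.3]],
    [80, [-137, 431, 80], [0, 0, 13.3]],
    [80, [-137, 431, 80], [0, 0, 13.3]],
    [80, [-137, 431, 80], [0, 0, 13.3]],
    [80, [-137, 431, 80], [0, 0, 13.3]],
    [80, [-137, 431, 80], [0, 0, 13.3]],
    [80, [-137, 431, 80], [0, 0, 13.3]],
    [80, [-137, 431, 80], [0, 0, 13.3]],
    [80, [-137, 431, 80], [0, 0, 13.3]],
    [80, [-137, 431, 80], [0, 0, 13.3]],
    [80, [-137, 431, 30], [0, 0, 13.3]],
    [80, [-137, 431, -10], [0, 0, 13.3]],
    [80, [-137, 431, -32.5], [0, 0, 13.3]],
    [80, [-137, 431, -32.5], [0, 0, 13.3]]
  ]
}}

```text
time_s: 18.65
eef_pos: [501.5, 404.5, -4.6]
ee_rot: [-0.001, 0.66, 0.751, -0.003]
force: [-0.7, 0.8, 0.5]
grip_width: 0.936
grip_force: 0.0
```

```bash
python3 f.py 5
```

```text
18.7 [502.6 405.5  -2. ] toolx deg 97.4450190404026 [ 0.5 -0.   0.7]
tool x max 58.235071546463985
15 [-30.6  32.1]
25 [-30.6  32.1]
35 [-30.7  32.1]
45 [-30.8  32. ]
```

Emit:
{"api": "apply_moves", "payload": {
  "targets": [
    [62, [0, 0, 0], [0, 0, 0]],
    [62, [0, 0, 0], [0, 0, 0]],
    [62, [0, 0, 0], [0, 0, 0]],
    [62, [0, 0, 0], [0, 0, 0]],
    [62, [0, 0, 0], [0, 0, 0]],
    [62, [0, 0, 45], [0, 0, 0]],
    [62, [0, 0, 94], [0, 0, 0]],
    [62, [137, -431, 94], [0, 0, -13.3]],
    [62, [137, -431, 94], [0, 0, -13.3]],
    [62, [137, -431, 94], [0, 0, -13.3]],
    [62, [137, -431, 94], [0, 0, -13.3]],
    [62, [137, -431, 94], [0, 0, -13.3]],
    [62, [137, -431, 94], [0, 0, -13.3]],
    [62, [137, -431, 94], [0, 0, -13.3]],
    [62, [137, -431, 94], [0, 0, -13.3]],
    [62, [137, -431, 94], [0, 0, -13.3]],
    [62, [137, -431, 94], [0, 0, -13.3]],
    [62, [137, -431, 94], [0, 0, -13.3]],
    [62, [137, -431, 94], [0, 0, -13.3]]
  ]
}}

```text
time_s: 20.6
eef_pos: [639.1, -23.2, 93.1]
ee_rot: [0.0, 0.741, 0.671, 0.0]
force: [-0.5, 0.4, -1.8]
grip_width: 0.731
grip_force: 28.8
```

```bash
python3 v2.py 6
```

```text
20.65 [639.1 -22.8  93.1] [[-1.2 -1.9]] [ 0.   0.1 -2.2] 62.8 28.78584176301956
[318. 240.] ymax 55.5 x [-34.945  31.3  ] z 99.5
```

Emit:
{"api": "apply_moves", "payload": {
  "targets": [
    [62, [-0.3, -3.5, 0], [0, 0, 0]],
    [62, [-0.3, -3.5, -35], [0, 0, 0]],
    [62, [-0.3, -3.5, -48], [0, 0, 0]],
    [62, [-0.3, -3.5, -53], [0, 0, 0]],
    [62, [-0.3, -3.5, -53.5], [0, 0, 0]],
    [62, [-0.3, -3.5, -53.5], [0, 0, 0]]
  ]
}}

```text
time_s: 21.25
eef_pos: [639.4, -27.5, 39.8]
ee_rot: [0.0, 0.742, 0.671, 0.0]
force: [-0.9, 0.5, -0.7]
grip_width: 0.73
grip_force: 44.0
```

Emit:
{"api": "apply_moves", "payload": {
  "targets": [
    [62, [0, 0, -1], [0, 0, 0]],
    [76, [0, 0, -1], [0, 0, 0]],
    [76, [0, 0, -1], [0, 0, 0]],
    [76, [0, 0, 35], [0, 0, 0]],
    [80, [0, 0, 75], [0, 0, 0]],
    [80, [-48, 245, 75], [0, 0, 13.6]],
    [80, [-48, 245, 75], [0, 0, 13.6]],
    [80, [-48, 245, 75], [0, 0, 13.6]],
    [80, [-48, 245, 75], [0, 0, 13.6]],
    [80, [-48, 245, 75], [0, 0, 13.6]],
    [80, [-48, 245, 75], [0, 0, 13.6]],
    [80, [-48, 245, 75], [0, 0, 13.6]],
    [80, [-48, 245, 30], [0, 0, 13.6]],
    [80, [-48, 245, -10], [0, 0, 13.6]],
    [80, [-48, 245, -40.5], [0, 0, 13.6]],
    [80, [-48, 245, -40.5], [0, 0, 13.6]],
    [80, [-48, 245, -40.5], [0, 0, 13.6]]
  ]
}}

```text
time_s: 22.95
eef_pos: [591.8, 216.4, -0.6]
ee_rot: [0.0, 0.658, 0.753, 0.0]
force: [-0.5, 0.6, 0.7]
grip_width: 0.936
grip_force: 0.0
```

```bash
python3 f.py 7
```

```text
23.0 [5.924e+02 2.168e+02 5.000e-01] toolx deg 97.78418052699215 [-1.4  0.2  0.2]
tool x max 56.829276881562144
15 [-31.8  30.9]
25 [-31.9  30.9]
35 [-31.8  31. ]
45 [-31.8  31. ]
```

Emit:
{"api": "apply_moves", "payload": {
  "targets": [
    [62, [0, 0, -1], [0, 0, 0]],
    [62, [0, 0, -1], [0, 0, 0]],
    [62, [0, 0, -1], [0, 0, 0]],
    [62, [0, 0, -1], [0, 0, 0]],
    [62, [0, 0, -1], [0, 0, 0]],
    [62, [0, 0, 45], [0, 0, 0]],
    [62, [0, 0, 94], [0, 0, 0]],
    [62, [48, -244, 94], [0, 0, -13.6]],
    [62, [48, -244, 94], [0, 0, -13.6]],
    [62, [48, -244, 94], [0, 0, -13.6]],
    [62, [48, -244, 94], [0, 0, -13.6]],
    [62, [48, -244, 94], [0, 0, -13.6]],
    [62, [48, -244, 94], [0, 0, -13.6]],
    [62, [48, -244, 94], [0, 0, -13.6]],
    [62, [48, -244, 94], [0, 0, -13.6]],
    [62, [48, -244, 94], [0, 0, -13.6]]
  ]
}}

```text
time_s: 24.6
eef_pos: [638.9, -25.2, 92.8]
ee_rot: [0.0, 0.741, 0.671, 0.0]
force: [-0.0, 0.2, -2.0]
grip_width: 0.733
grip_force: 40.0
```

```bash
python3 v2.py 8
```

```text
24.65 [638.9 -25.3  92.8] [[-1.1 -4.5]] [-0.4 -0.1 -1.3] 62.7 39.96728539466858
[319. 242.] ymax 52.6 x [-35.139  31.439] z 100.4
```

Emit:
{"api": "apply_moves", "payload": {
  "targets": [
    [62, [0, 0, -30], [0, 0, 0]],
    [62, [0, 0, -41], [0, 0, 0]],
    [62, [0, 0, -45], [0, 0, 0]],
    [62, [0, 0, -46], [0, 0, 0]],
    [62, [0, 0, -46], [0, 0, 0]],
    [76, [0, 0, -46.5], [0, 0, 0]],
    [76, [0, 0, -46.5], [0, 0, 0]],
    [76, [0, 0, -46.5], [0, 0, 0]],
    [76, [0, 0, 0], [0, 0, 0]],
    [76, [-90, 10, 20], [0, 0, 0]],
    [40, [-90, 10, 20], [0, 0, 0]],
    [40, [-90, 10, 20], [0, 0, 0]]
  ]
}}

```text
time_s: 25.85
eef_pos: [544.9, -15.6, 113.2]
ee_rot: [-0.001, 0.742, 0.671, -0.001]
force: [1.2, -0.2, -0.4]
grip_width: 0.567
grip_force: 0.0
```

```bash
python3 m3.py 7 6
```

```text
25.9 [547.7 -16.3 113.5] [[-92.8  -4.6]] [ 0.4 -0.6 -0.4]
L 1 front [(-40, -31.9), (-28, -32.0), (-22, -31.9), (-16, -32.0), (-10, -32.0), (-4, -32.0), (8, -32.1), (14, -31.8), (20, -32.2), (26, -31.9), (32, -32.1), (38, -32.0), (44, -32.2)] 
 back [(-40, -31.3), (-28, -31.5), (-22, -31.2), (-16, -31.2), (-10, -31.3), (-4, -31.3), (8, -31.3), (14, -31.3), (20, -31.4), (26, -31.5), (32, -31.4), (38, -31.6), (44, -31.4)] 
 left [(-30, 50.3), (-18, 59.1)] 
 right [(-30, -50.3), (-18, 56.3)]
L 2 front [(26, -32.9), (38, -32.8), (44, -32.6)] 
 back [(26, -31.7), (38, -31.8), (44, -31.7)] 
 left [(-30, 53.1), (-24, 53.1), (-18, 58.8), (-12, 53.8)] 
 right [(-30, -15.3), (-24, 52.3), (-18, 52.2), (-12, 52.2)]
L 3 front [(-40, -33.7), (-34, -33.6), (-28, -33.6), (-22, -33.7), (2, -33.9)] 
 back [(-40, -33.0), (-34, -33.0), (-28, -33.0), (-22, -33.0), (2, -33.0)] 
 left [(-30, 52.3), (-24, 52.3), (-18, 59.1)] 
 right [(-30, -16.2), (-24, 52.1), (-18, 52.1)]
L 4 front [(-40, -33.8), (-34, -33.7), (-28, -33.6), (-22, -33.7), (-16, -33.9), (-10, -33.9), (-4, -34.1), (2, -33.9), (8, -33.8), (14, 
[... 1213 characters left out ...]
)]
L 6 front [(-40, -33.3), (-34, -33.2), (-28, -33.3), (-22, -33.4), (-16, -33.3), (-10, -33.0), (-4, -33.1), (2, -33.3), (8, -33.1), (14, -33.0), (20, -33.2), (26, -33.0), (32, -33.2), (38, -33.0), (44, -33.1)] 
 back [(-40, 33.8), (-34, 31.0), (-28, 28.7), (-22, 28.5), (-16, 28.4), (-10, 28.6), (-4, 28.4), (2, 28.5), (8, 28.7), (14, 28.3), (20, 28.5), (26, 28.5), (32, 28.8), (38, 33.1), (44, 33.8)] 
 left [(-30, 48.6), (-24, 48.5), (-18, 55.7), (-12, 48.4), (-6, 48.4), (0, 48.4), (6, 48.5), (12, 48.5), (18, 48.6), (24, 49.1), (30, 49.1)] 
 right [(-30, -46.8), (-24, -54.5), (-18, -55.1), (-12, -55.3), (-6, -55.1), (0, -55.3), (6, -54.8), (12, -55.0), (18, -54.7), (24, -54.5), (30, -54.9)]
```

View pics/w7.png

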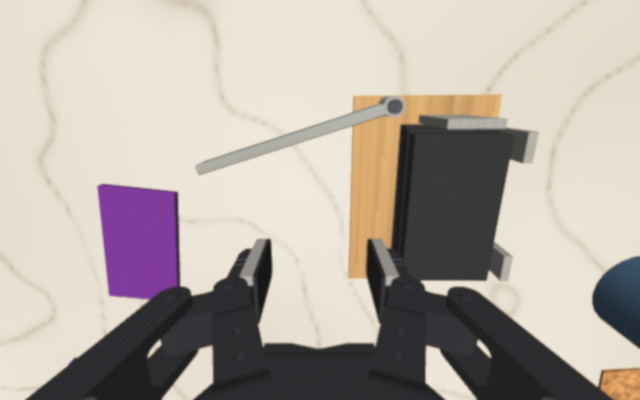

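The view shows a tidy stack of six at (455,205), clear of the gate. Next I'll tap it from the right.

Emit:
{"api": "apply_moves", "payload": {
  "targets": [
    [30, [82, -95, 0], [0, 0, 0]],
    [30, [82, -95, 0], [0, 0, 0]],
    [30, [82, -95, 0], [0, 0, 0]],
    [30, [82, -95, -50], [0, 0, 0]],
    [30, [82, -95, -90], [0, 0, 0]],
    [30, [82, -95, -105], [0, 0, 0]],
    [30, [82, -95, -105], [0, 0, 0]],
    [30, [83, -86, -105], [0, 0, 0]],
    [30, [83.5, -81, -105], [0, 0, 0]],
    [30, [84, -77, -105], [0, 0, 0]],
    [30, [84.2, -74, -105], [0, 0, 0]],
    [30, [84.4, -72, -105], [0, 0, 0]],
    [30, [84.6, -70, -105], [0, 0, 0]],
    [30, [84.7, -69, -105], [0, 0, 0]],
    [30, [84.7, -69, -105], [0, 0, 0]]
  ]
}}

```text
time_s: 27.4
eef_pos: [633.8, -89.4, 8.0]
ee_rot: [0.002, 0.742, 0.671, -0.002]
force: [-2.8, -19.1, 0.1]
grip_width: 0.352
grip_force: 0.6
```

```bash
python3 m3.py 8 6|grep -A3 'L 6'
```

```text
L 6 front [(-40, -31.6), (-34, -31.8), (-28, -31.7), (-22, -31.7), (-16, -31.6), (-10, -31.7), (-4, -31.7), (2, -31.8), (8, -31.8), (14, -31.8), (20, -31.7), (26, -31.4), (32, -28.7)] 
 back [(-40, 33.6), (-34, 30.6), (-28, 29.2), (-22, 28.9), (-16, 29.0), (-10, 28.9), (-4, 28.9), (2, 28.9), (8, 28.9), (14, 29.0), (20, 28.9), (26, 29.2), (32, 35.0)] 
 left [(-30, 28.7), (-24, 28.2), (-18, 29.3), (-12, 30.9), (-6, 32.1), (0, 32.2), (6, 32.4), (12, 32.4), (18, 32.3), (24, 32.3), (30, 32.5)] 
 right [(-30, -56.4), (-24, -55.4), (-18, -56.3), (-12, -52.2), (-6, -51.3), (0, -51.5), (6, -51.2), (12, -51.8), (18, -56.4), (24, -55.4), (30, -61.2)]
```

Emit:
{"api": "apply_moves", "payload": {
  "targets": [
    [30, [-0.8, -8, 0], [0, 0, 0]],
    [30, [-0.8, -8, 10], [0, 0, 0]],
    [30, [-0.8, -8, 10], [0, 0, 0]],
    [30, [-0.2, -2, 10], [0, 0, 0]],
    [30, [0, 0, 10], [0, 0, 0]],
    [30, [0, 0.5, 10], [0, 0, 0]],
    [30, [0, 0.5, 10], [0, 0, 0]],
    [30, [-0.8, -8, 10], [0, 0, 0]],
    [30, [-0.8, -8, 20], [0, 0, 0]],
    [30, [-0.8, -8, 20], [0, 0, 0]],
    [30, [-0.2, -2, 20], [0, 0, 0]],
    [30, [0, 0, 20], [0, 0, 0]],
    [30, [0, 0.5, 20], [0, 0, 0]],
    [30, [0, 0.5, 20], [0, 0, 0]]
  ]
}}

```text
time_s: 28.85
eef_pos: [633.7, -87.0, 27.9]
ee_rot: [0.002, 0.741, 0.671, -0.001]
force: [-3.2, -12.9, 2.0]
grip_width: 0.348
grip_force: 6.6
```

Emit:
{"api": "apply_moves", "payload": {
  "targets": [
    [30, [-1, -10, 0], [0, 0, 0]],
    [30, [-1, -10, 40], [0, 0, 0]],
    [40, [-1, -10, 60], [0, 0, -8]],
    [40, [-20, 20, 60], [0, 0, -16]],
    [40, [-51, 70, 60], [0, 0, -90]],
    [40, [-51, 70, 60], [0, 0, -90]],
    [40, [-51, 70, 60], [0, 0, -90]],
    [40, [-51, 70, 60], [0, 0, -90]],
    [40, [-51, 70, 60], [0, 0, -90]],
    [40, [-51, 70, 60], [0, 0, -90]],
    [40, [-51, 70, 60], [0, 0, -90]],
    [40, [-51, 70, 60], [0, 0, -90]],
    [40, [-51, 70, 60], [0, 0, -90]],
    [40, [-51, 70, 15], [0, 0, -90]],
    [40, [-51, 70, -20], [0, 0, -90]],
    [40, [-51, 70, -20], [0, 0, -90]],
    [40, [-42, 69, -20], [0, 0, -90]],
    [40, [-38, 68.7, -20], [0, 0, -90]],
    [40, [-36, 68.5, -20], [0, 0, -90]],
    [40, [-36, 68.5, -20], [0, 0, -90]]
  ]
}}

```text
time_s: 30.85
eef_pos: [596.3, -16.1, 6.8]
ee_rot: [-0.0, 0.999, -0.05, -0.002]
force: [-5.4, 0.1, 0.3]
grip_width: 0.469
grip_force: 0.0
```

Emit:
{"api": "apply_moves", "payload": {
  "targets": [
    [40, [2, -0.2, 0], [0, 0, 0]],
    [40, [3, -0.3, 0], [0, 0, 0]],
    [40, [3, -0.3, 0], [0, 0, 0]],
    [40, [-8, 0.8, 0], [0, 0, 0]],
    [40, [-8, 0.8, 10], [0, 0, 0]],
    [40, [-8, 0.8, 10], [0, 0, 0]],
    [40, [-1, 0.1, 10], [0, 0, 0]],
    [40, [2, -0.2, 10], [0, 0, 0]],
    [40, [4, -0.4, 10], [0, 0, 0]],
    [40, [4, -0.4, 10], [0, 0, 0]],
    [40, [-8, 0.8, 10], [0, 0, 0]],
    [40, [-8, 0.8, 20], [0, 0, 0]],
    [40, [-8, 0.8, 20], [0, 0, 0]],
    [40, [-1, 0.1, 20], [0, 0, 0]],
    [40, [2, -0.2, 20], [0, 0, 0]],
    [40, [4, -0.4, 20], [0, 0, 0]],
    [40, [4, -0.4, 20], [0, 0, 0]]
  ]
}}

```text
time_s: 32.55
eef_pos: [598.8, -16.6, 27.2]
ee_rot: [-0.0, 0.999, -0.05, -0.005]
force: [-22.3, 1.3, 15.5]
grip_width: 0.467
grip_force: 11.2
```

Contact is again at x 598.8, so the stack is flush. I'll back off, inspect, and plan the gate sweep.

Emit:
{"api": "apply_moves", "payload": {
  "targets": [
    [40, [-12, 1.2, 0], [0, 0, 0]],
    [40, [-12, 1.2, 45], [0, 0, 0]],
    [0, [-50, 5, 90], [0, 0, 0]],
    [0, [-50, 5, 90], [0, 0, 0]],
    [0, [-50, 5, 90], [0, 0, 0]]
  ]
}}

```text
time_s: 33.05
eef_pos: [552.3, -12.1, 118.7]
ee_rot: [0.0, 0.999, -0.05, 0.001]
force: [0.2, -0.3, -0.4]
grip_width: -0.0
grip_force: 0.0
```

```bash
python3 m3.py 9 6|grep -A3 'L 6'; python3 - <<'E'
from h import *
cmd=np.array([551.7,-12.0,117.5])
for t,s in((1.3,30),(1.25,18),(1.1,15),(.9,15),(.7,15),(.5,15),(.35,15),(.2,15),(.1,15),(.04,15),(0,15),(-.02,14)):
    p=np.array([-44.5,68])+100*np.array([-np.sin(t),-np.cos(t)])+s*np.array([-np.cos(t),np.sin(t)])
    print(t,np.round(p),np.round(toworld(*p)-cmd[:2],1))
ci,im,d=snap('scene','s2'); cv2.imwrite('pics/s2c.png',cv2.resize(im[150:330,170:420],None,fx=3,fy=3))
ci,im,d=snap('top','t2'); hsv=cv2.cvtColor(im,cv2.COLOR_BGR2HSV)
for c in blobs((hsv[...,0]<14)&(hsv[...,1]>110)&(hsv[...,2]>50),150):
    r=rect(onplane(ci,c,42)); 
    if r[2]<120: print(r,torack([r[0]]))
E
```

```text
L 6 front [(-40, -28.6), (-34, -28.6), (-28, -28.6), (-22, -28.5), (-16, -28.5), (-10, -28.6), (-4, -28.5), (2, -28.6), (8, -28.6), (14, -28.6), (20, -28.6), (26, -28.6), (32, -28.5), (38, -28.6), (44, -29.2)] 
 back [(-40, 33.5), (-34, 32.9), (-28, 31.8), (-22, 31.5), (-16, 31.6), (-10, 31.5), (-4, 31.4), (2, 31.6), (8, 31.5), (14, 31.4), (20, 31.4), (26, 31.4), (32, 32.9), (38, 33.0), (44, 32.9)] 
 left [(-30, 50.9), (-24, 50.9), (-18, 51.6), (-12, 53.4), (-6, 53.4), (0, 53.6), (6, 53.4), (12, 53.6), (18, 52.4), (24, 51.5), (30, 51.3)] 
 right [(-30, -52.0), (-24, -52.2), (-18, -52.0), (-12, -52.1), (-6, -52.1), (0, -52.2), (6, -51.7), (12, -51.9), (18, -52.0), (24, -51.9), (30, -51.9)]
1.3 [-149.   70.] [-52.3  75.7]
1.25 [-145.   54.] [-50.2  58.8]
1.1 [-140.   36.] [-47.3  40.8]
0.9 [-132.   18.] [-40.9  21.7]
0.7 [-120.    1.] [-30.9   4.2]
0.5 [-106.  -13.] [-17.5 -11. ]
0.35 [-93. -21.] [ -5.7 -20.4]
0.2 [-79. -27.] [  7.4 -28. ]
0.1 [-69. -30.] [ 16.7 -31.9]
0.04 [-63. -31.] [ 22.5 -33.8]
0 [-60. -32.] [ 26.4 -34.9]
-0.02 [-56. -32.] [ 29.4 -35.5]
(array([ 518.9, -341.1]), -0.309, 101.1, 90.4) [[ -89.  -330.6]]
(array([ 932.1, -687.6]), -0.049, 89.9, 73.6) [[ 356.7 -634.2]]
```

View pics/s2c.png

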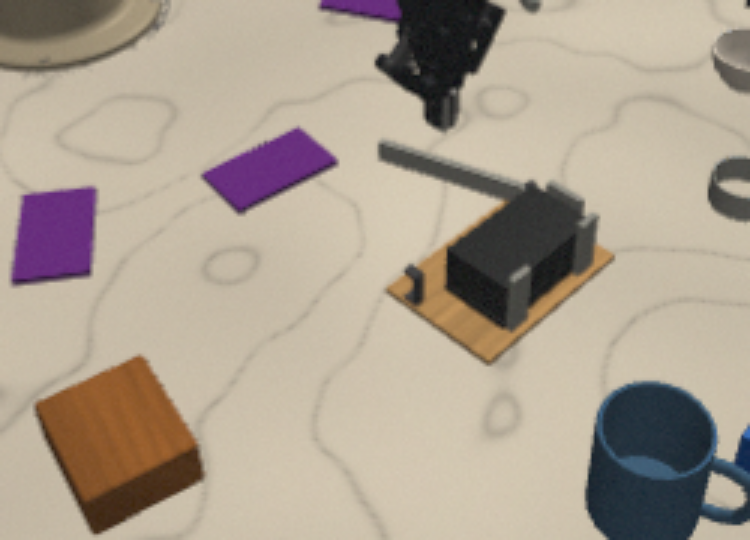

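View pics/w9.png

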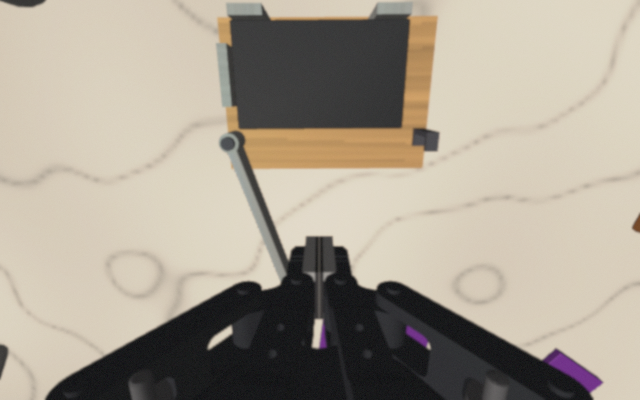

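The stack is square in both pictures: its edges meet the uprights at the top of the wrist view, and no slate juts out at row 127. Now I'll swing the gate closed.

Emit:
{"api": "apply_moves", "payload": {
  "targets": [
    [0, [-52, 76, 0], [0, 0, 0]],
    [0, [-52, 76, 0], [0, 0, 0]],
    [0, [-52, 76, -50], [0, 0, 0]],
    [0, [-52, 76, -95], [0, 0, 0]],
    [0, [-52, 76, -101], [0, 0, 0]],
    [0, [-52, 76, -101], [0, 0, 0]],
    [0, [-50, 59, -101], [0, 0, 0]],
    [0, [-47, 41, -101], [0, 0, 0]],
    [0, [-44, 31, -101], [0, 0, 0]],
    [0, [-41, 22, -101], [0, 0, 0]],
    [0, [-36, 13, -101], [0, 0, 0]],
    [0, [-31, 4, -101], [0, 0, 0]],
    [0, [-24, -4, -101], [0, 0, 0]],
    [0, [-17, -11, -101], [0, 0, 0]],
    [0, [-6, -20, -101], [0, 0, 0]],
    [0, [7, -28, -101], [0, 0, 0]],
    [0, [16, -32, -101], [0, 0, 0]],
    [0, [22, -34, -101], [0, 0, 0]],
    [0, [25, -35, -101], [0, 0, 0]],
    [0, [25, -35, -101], [0, 0, 0]]
  ]
}}

```text
time_s: 35.2
eef_pos: [576.9, -47.0, 16.4]
ee_rot: [0.0, 0.999, -0.05, -0.0]
force: [0.3, 0.3, -0.9]
grip_width: 0.001
grip_force: 0.0
```

```bash
python3 v.py 20 54; cp pics/v20.png pics/g1.png
```

```text
35.25 [576.6 -46.9  16.4] [ 0.7 -0.1  0.1] 0.0002541463676906236
```

View pics/g1.png

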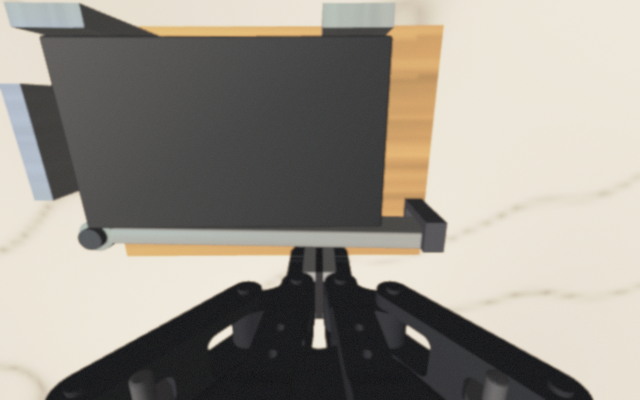

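The gate is almost in the catch, with the bar running from (92,238) to (425,238). I'll press it home.

Emit:
{"api": "apply_moves", "payload": {
  "targets": [
    [0, [1.5, -0.2, 0], [0, 0, 0]],
    [0, [3, -0.3, 0], [0, 0, 0]],
    [0, [4.5, -0.5, 0], [0, 0, 0]],
    [0, [4.5, -0.5, 0], [0, 0, 0]]
  ]
}}

```text
time_s: 35.65
eef_pos: [580.0, -47.2, 16.4]
ee_rot: [-0.0, 0.999, -0.05, -0.002]
force: [-7.5, 1.1, 5.0]
grip_width: 0.001
grip_force: 3.6
```

The gate stopped at the catch at x 580, with -7.5 N. Next is the end block: back off and look at it.

Emit:
{"api": "apply_moves", "payload": {
  "targets": [
    [0, [-15, 1.5, 0], [0, 0, 0]],
    [0, [-20, 2, 50], [0, 0, 0]],
    [0, [-25, 2, 100], [0, 0, 0]],
    [40, [-146, -285, 120], [0, 0, 0]],
    [40, [-146, -285, 120], [0, 0, 0]],
    [40, [-146, -285, 120], [0, 0, 0]],
    [40, [-146, -285, 120], [0, 0, 0]],
    [40, [-146, -285, 120], [0, 0, 0]],
    [40, [-146, -285, 120], [0, 0, 0]],
    [40, [-146, -285, 120], [0, 0, 0]],
    [40, [-146, -285, 120], [0, 0, 0]],
    [40, [-146, -285, 120], [0, 0, 0]]
  ]
}}

```text
time_s: 36.85
eef_pos: [435.6, -331.4, 136.3]
ee_rot: [-0.0, 0.999, -0.05, -0.0]
force: [-0.9, 0.3, 0.3]
grip_width: 0.47
grip_force: 0.0
```

```bash
cat > b.py <<'E'
from h import *
import sys
ci,im,d=snap('wrist','b'+sys.argv[1]); C=cloud(ci,d); s=ctrl.sense(); print(s['time_s'],np.round(s['eef_pos'],1),np.round(s['force'],1))
hsv=cv2.cvtColor(im,cv2.COLOR_BGR2HSV)
m=(hsv[...,0]<16)&(hsv[...,1]>90)&(np.abs(C[...,2]-42)<5)
for c in blobs(m,600):
    r=rect(onplane(ci,c,42)); i=np.zeros((400,640),np.uint8); cv2.fillPoly(i,[c.astype(int)],1)
    Q=C[(i>0)&m]; print(np.round(c.mean(0)),'z',np.median(Q[:,2]),r,torack([r[0]]),rect(Q))
E
python3 b.py 1
```

```text
36.9 [ 435.8 -331.   136.3] [-0.4  0.5  0.4]
[328.  79.] z 41.76687116534748 (array([ 520. , -346.4]), -0.311, 97.8, 81.7) [[ -87.4 -335.8]] (array([ 520.3, -346.6]), -0.312, 98.8, 82.7)
```

Emit:
{"api": "apply_moves", "payload": {
  "targets": [
    [40, [0, -5, -50], [0, 0, 0]],
    [40, [0, -5, -100], [0, 0, 0]],
    [40, [0, -5, -128], [0, 0, 0]],
    [40, [0, -5, -128], [0, 0, 0]],
    [40, [10, -6, -128], [0, 0, 0]],
    [40, [18, -6.8, -128], [0, 0, 0]],
    [40, [26, -7.6, -128], [0, 0, 0]],
    [40, [34, -8.4, -128], [0, 0, 0]],
    [40, [42, -9.2, -128], [0, 0, 0]],
    [40, [50, -10, -128], [0, 0, 0]],
    [40, [58, -10.8, -128], [0, 0, 0]],
    [40, [66, -11.6, -128], [0, 0, 0]],
    [40, [74, -12.4, -128], [0, 0, 0]],
    [40, [80, -13, -128], [0, 0, 0]],
    [40, [80, -13, -128], [0, 0, 0]]
  ]
}}

```text
time_s: 38.4
eef_pos: [516.1, -345.5, 8.3]
ee_rot: [0.0, 0.999, -0.05, 0.0]
force: [0.0, 0.9, -0.5]
grip_width: 0.466
grip_force: 0.0
```

```bash
python3 b.py 2
```

```text
38.45 [ 515.7 -345.4    8.3] [-0.1 -0.2 -0.9]
[295. 123.] z 41.75975320672892 (array([ 574.9, -343. ]), -0.099, 92.9, 81.1) [[ -33.1 -326.9]] (array([ 573.9, -342.6]), -0.099, 96.2, 82.8)
```

View pics/b2.png

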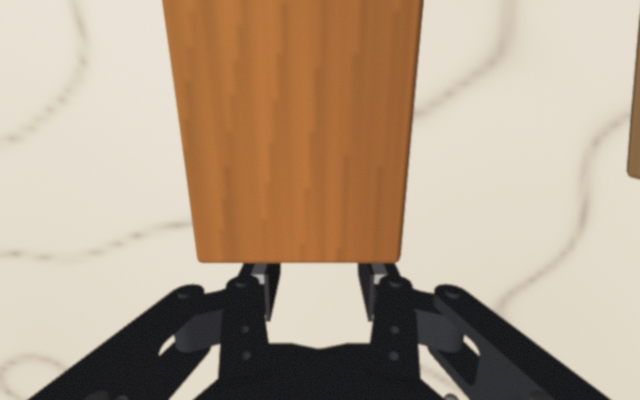

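The block at (295,123) is now aligned with the rack (yaw -0.10). I'll push the remaining 32 mm, then back off and turn for the sideways push.

Emit:
{"api": "apply_moves", "payload": {
  "targets": [
    [40, [8, -0.8, 0], [0, 0, 0]],
    [40, [16, -1.6, 0], [0, 0, 0]],
    [40, [24, -2.4, 0], [0, 0, 0]],
    [40, [30, -3, 0], [0, 0, 0]],
    [40, [32, -3.2, 0], [0, 0, 0]],
    [40, [32, -3.2, 0], [0, 0, 0]],
    [40, [12, -1.2, 0], [0, 0, 0]],
    [40, [7, -1, 50], [0, 0, 0]],
    [40, [7, -1, 100], [0, 0, 0]],
    [60, [7, -1, 130], [0, 0, 0]]
  ]
}}

```text
time_s: 39.45
eef_pos: [522.7, -347.3, 142.8]
ee_rot: [0.002, 0.999, -0.05, 0.002]
force: [0.9, -0.7, 0.2]
grip_width: 0.624
grip_force: 0.0
```

```bash
python3 b.py 3
```

```text
39.5 [ 524.  -348.3  147.1] [ 0.6 -0.9  5.2]
[305.  80.] z 41.76836940884098 (array([ 609.1, -346.1]), -0.1, 96.9, 81.6) [[   1.2 -326.6]] (array([ 609.3, -346.1]), -0.101, 97.8, 82.3)
```

Emit:
{"api": "apply_moves", "payload": {
  "targets": [
    [60, [80, -64.5, 0], [0, 0, 90]],
    [60, [80, -64.5, 0], [0, 0, 90]],
    [60, [80, -64.5, 0], [0, 0, 90]],
    [60, [80, -64.5, 0], [0, 0, 90]],
    [60, [80, -64.5, 0], [0, 0, 90]],
    [60, [80, -64.5, 0], [0, 0, 90]],
    [60, [80, -64.5, 0], [0, 0, 90]],
    [60, [80, -64.5, 0], [0, 0, 90]],
    [60, [80, -64.5, 0], [0, 0, 90]],
    [60, [80, -64.5, 0], [0, 0, 90]],
    [60, [80, -64.5, 0], [0, 0, 90]],
    [60, [80, -64.5, 0], [0, 0, 90]],
    [60, [80, -64.5, -50], [0, 0, 90]],
    [60, [80, -64.5, -100], [0, 0, 90]],
    [60, [80, -64.5, -130], [0, 0, 90]],
    [60, [80, -64.5, -130], [0, 0, 90]]
  ]
}}

```text
time_s: 41.1
eef_pos: [600.1, -409.2, 3.1]
ee_rot: [-0.005, 0.742, 0.67, -0.0]
force: [-0.3, 0.6, 0.2]
grip_width: 0.698
grip_force: 0.0
```

```bash
python3 b.py 4; python3 -c "
from h import *
print(torack([ctrl.sense()['eef_pos']]),ctrl.sense()['ee_rot'])"
```

```text
41.15 [ 601.6 -410.5    7. ] [-0.3 -0.6  1.1]
[327. 115.] z 41.76343356959721 (array([ 608.8, -346.2]), -0.099, 96.7, 81.0) [[   0.9 -326.7]] (array([ 608.8, -346.3]), -0.101, 98.9, 82.7)
[[ 1.000e-01 -3.914e+02]] [-1.61861759e-03  7.42324250e-01  6.70038864e-01 -9.20508390e-05]
```

Emit:
{"api": "apply_moves", "payload": {
  "targets": [
    [60, [1, 10, 0], [0, 0, 0]],
    [60, [2.2, 22, 0], [0, 0, 0]],
    [60, [3.4, 34, 0], [0, 0, 0]],
    [60, [4.6, 46, 0], [0, 0, 0]],
    [60, [5.8, 58, 0], [0, 0, 0]],
    [60, [7, 70, 0], [0, 0, 0]],
    [60, [8.2, 82, 0], [0, 0, 0]],
    [60, [9.4, 94, 0], [0, 0, 0]],
    [60, [10.6, 106, 0], [0, 0, 0]],
    [60, [11.8, 118, 0], [0, 0, 0]],
    [60, [13, 130, 0], [0, 0, 0]],
    [60, [14.2, 142, 0], [0, 0, 0]],
    [60, [15.4, 154, 0], [0, 0, 0]],
    [60, [16.6, 166, 0], [0, 0, 0]],
    [60, [17.8, 178, 0], [0, 0, 0]],
    [60, [18.8, 188, 0], [0, 0, 0]],
    [60, [18.8, 188, 0], [0, 0, 0]]
  ]
}}

```text
time_s: 42.85
eef_pos: [621.0, -221.0, 8.2]
ee_rot: [-0.001, 0.741, 0.671, 0.0]
force: [-0.5, -0.9, -0.5]
grip_width: 0.7
grip_force: 0.0
```

```bash
python3 b.py 5; python3 -c "
from h import *
print(torack([ctrl.sense()['eef_pos']]))"
```

```text
42.9 [ 620.8 -221.8    8.1] [-1.  -0.3 -0.1]
[319. 143.] z 41.756549425009624 (array([ 626. , -167.2]), -0.098, 96.8, 82.0) [[   0.2 -146.9]] (array([ 626. , -168.2]), -0.096, 99.0, 85.4)
[[   0.5 -201.8]]
```

Emit:
{"api": "apply_moves", "payload": {
  "targets": [
    [60, [0.7, 7, 0], [0, 0, 0]],
    [60, [1.2, 12, 0], [0, 0, 0]],
    [60, [1.6, 16, 0], [0, 0, 0]],
    [60, [1.8, 18, 0], [0, 0, 0]],
    [60, [1.9, 19, 0], [0, 0, 0]],
    [60, [1.9, 19, 0], [0, 0, 0]]
  ]
}}

```text
time_s: 43.5
eef_pos: [622.9, -203.8, 8.5]
ee_rot: [-0.0, 0.742, 0.671, 0.0]
force: [-0.3, -0.4, 0.1]
grip_width: 0.703
grip_force: 0.0
```

Emit:
{"api": "apply_moves", "payload": {
  "targets": [
    [60, [0.1, 1, 0], [0, 0, 0]],
    [60, [0.2, 2, 0], [0, 0, 0]],
    [60, [0.3, 3, 0], [0, 0, 0]],
    [60, [0.3, 3, 0], [0, 0, 0]]
  ]
}}

```text
time_s: 43.9
eef_pos: [623.4, -203.4, 9.3]
ee_rot: [0.002, 0.742, 0.671, -0.001]
force: [-0.9, -10.0, 1.4]
grip_width: 0.701
grip_force: 5.3
```

```bash
python3 b.py 6; python3 -c "
from h import *
print(torack([ctrl.sense()['eef_pos']]))"
```

```text
43.95 [ 623.4 -203.4    9.3] [ -1.9 -10.3   1.4]
[319. 145.] z 42.06128182210821 (array([ 628.1, -150.2]), -0.095, 97.2, 82.8) [[   0.6 -129.8]] (array([ 628.1, -150.8]), -0.09, 98.7, 85.0)
[[   1.2 -183.2]]
```

The block is against the base. I'll back away and do a final check.

Emit:
{"api": "apply_moves", "payload": {
  "targets": [
    [60, [-2, -15, 0], [0, 0, 0]],
    [60, [-2, -15, 50], [0, 0, 0]],
    [60, [-2, -15, 100], [0, 0, 0]],
    [60, [-2, -15, 150], [0, 0, 0]],
    [60, [-20, 130, 220], [0, 0, 0]],
    [60, [-20, 130, 220], [0, 0, 0]],
    [60, [-20, 130, 220], [0, 0, 0]],
    [60, [-20, 130, 220], [0, 0, 0]],
    [60, [-20, 130, 220], [0, 0, 0]]
  ]
}}

```text
time_s: 44.85
eef_pos: [603.4, -70.1, 229.5]
ee_rot: [0.001, 0.741, 0.672, 0.001]
force: [-0.5, -1.5, -0.1]
grip_width: 0.705
grip_force: 0.0
```

```bash
python3 b.py 7; python3 m3.py 30 6 | grep -A3 'L 6'; python3 - <<'E'
from h import *
ci,im,d=snap('scene','s3'); cv2.imwrite('pics/fin.png',np.hstack([cv2.resize(im[200:320,150:400],None,fx=1.6,fy=1.6),cv2.resize(np.load('pics/w30.npz')['im'],None,fx=.6,fy=.48)]))
E
```

```text
44.9 [603.2 -71.5 228.2] [ 0.9 -0.4 -0. ]
[345. 231.] z 41.81373368519263 (array([ 628.2, -148.2]), -0.098, 97.5, 81.4) [[   0.5 -127.8]] (array([ 628.3, -149. ]), -0.104, 97.9, 82.0)
L 6 front [(-40, -29.1), (-34, -29.1), (-28, -29.2), (-22, -29.2), (-16, -29.0), (-10, -29.2), (-4, -28.2), (2, -28.3), (8, -28.3), (14, -28.3), (20, -28.4), (26, -28.4), (32, -28.4), (38, -28.4), (44, -28.5)] 
 back [(-40, 32.4), (-34, 32.0), (-28, 30.4), (-22, 30.3), (-16, 31.0), (-10, 30.5), (-4, 30.3), (2, 30.8), (8, 30.3), (14, 30.0), (20, 30.7), (26, 30.3), (32, 30.7), (38, 32.4), (44, 32.0)] 
 left [(-30, 50.5), (-24, 50.6), (-18, 51.5), (-12, 52.4), (-6, 52.4), (0, 52.4), (6, 52.4), (12, 53.1), (18, 52.2), (24, 50.7), (30, 51.4)] 
 right [(-30, -49.8), (-24, -51.5), (-18, -51.5), (-12, -50.4), (-6, -50.4), (0, -50.3), (6, -50.2), (12, -50.5), (18, -50.2), (24, -50.3), (30, -50.4)]
```

View pics/fin.png

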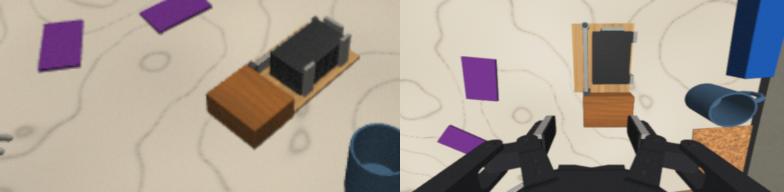

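The final view shows the stack square, the gate closed at (586,60), and the block flat against the base at (608,108). I'm handing it in.

```bash
python3 -c "
from rig import ctrl
print(ctrl.finish_job())"
```

```text
the job is handed in; nothing more can be done
None
```

I handed the job in: all six slates are stacked and tapped square, the gate is closed into its catch, and the end block stands flat against the rack base's right edge; no verdict came back from the hand-in.

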